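Roll-test three plant-rack rungs and reject the bent one

ROBOT

A 6-joint arm with a two-finger parallel gripper is mounted at the origin on the work surface. World frame = base frame: x ahead of the robot, y to its left, z up, the work surface at z = 0. Lengths are in mm, angles in rad, forces in N, time in s.
With the tool pointing down it reaches from about 300 to 875 mm from the base axis. Payload 4.2 kg.
Tool frame: the origin (TCP) lies at the very end of the fingers, on their centre line; the grasp point (between the pads) lies 19 mm behind it; y points along the fingers, x is the direction in which the jaws open and shut, and the axes are right-handed (so a half turn about y gives the same grasp; the last joint's range is limited). The gripper opens to 85 mm and grips with 20 to 120 N. Pads are 22 mm wide; open, the fingers measure 114 mm over their backs; the gripper's body (76 mm by 85 mm) begins 54 mm behind the grasp point. The pads swing forward as they close: fully open they stand 13 mm farther back than shut.
Start: joints at [1.195, 0.32, 1.565, -0, 1.257, -0.02], TCP at [200.298, 539.001, 231.338] pointing down, gripper open.
Joint ranges: [-3.11, 3.11], [-0.84, 2.01], [0.21, 2.61], [-1.34, 4.49], [0.05, 2.63], [-2.56, 2.56]. Speed limits (rad/s): [2.57, 2.57, 3.14, 3.14, 3.14, 3.14].

INTERFACE

Orientations are given as a unit quaternion [w, x, y, z].
In Python, from cell import telemetry, get_image, arm, models gives the robot as it stands.
- The arm moves only by the shell command python3 -m crank 'ROWS' [FORCE]. ROWS is a JSON object of lists of equal length, an entry for each row: "slide": the shift along the tool's x, y, z in m, a list of three; "twist": the turn, a rotation vector about the tool's x, y, z in rad, a list of three; "fingers": the closure, from -1 (fully open) to 1 (shut). A call has 1 to 5 rows; each row shifts and turns the pose as measured when the row begins, along the tool's axes as they then stand; what a row does not reach is not made up. A row lasts 1/10 s, in which the tool goes at most 50 mm and 8.59 degrees, less where a joint would pass 70% of its speed; a pose out of reach is approached as far as the arm can. A call is refused whole if a number of a shift passes 0.05 or a number of a turn 0.15, either way. A call with a gripper value outside its range is refused whole. The fingers move at their own pace and stop on an object; FORCE is the grip in N (left out, the last holds). Time passes only in rows, so rows that do not move let the fingers close. It gives the time, the measured TCP pose, the force and the opening at its end, in the units of the state.
- telemetry.observe(): the state, without advancing time (a new reading comes with each control period).
- get_image(name): name is "side" or "top" or "wrist"; returns a dict with "image" (480x640x3 uint8, red, green, blue), "K" (3x3 intrinsics, pixels), "origin" and "attitude" of the camera in the world. Camera axes: x right, y down, z forward; pixel columns grow to the right and rows downward; lengths in mm; the calibration is good to about 2 mm. A picture is of the moment at which its call begins. There is no depth.
- arm.close_job(): hands the job in, once; it reports no verdict.
Trained networks look in a picture, given as the dict that the camera call returned (one of the last four; its "shot" number tells which), for a name from the list of things; names that differ only in an ending like _2 or _b are one class to them, and where a whole thing is asked for, a point or a joint stands for the part that bears it (a point fixed in the world has none). Each returns a list of dicts, best first, with "score" (0 to 1); they miss things now and then, are a little off and sometimes report something else, mostly with a low value. They report only what shows in the picture. A call takes as long as a camera call. They do not tell look-alikes from the thing itself.
- models.trace(picture, query): "region" (480x640 bool, what is visible of it) and "location" ([column, row] in pixels, amid what is visible of it).
The state is a dict: "clock": time; "joint_positions": joint angles; "qd": joint speeds; "joint_efforts": joint torques, N m; "ee_pos": TCP position; "tool_rot": TCP orientation; "ft_force": force on the tool from outside, world axes, zero at the start; "wrist_torque": the same for the moment, N m; "grip_width": opening from 0.0 (shut) to 1.0 (fully open).
Only numpy, scipy, OpenCV 4.12 (cv2) and the standard library are available. Lean on these libraries where they do the work, as an engineer would, in place of code of your own. Each camera call takes 0.05 s, during which the arm holds its last target.

TASK

Check the three wooden plant-rack rungs for straightness: roll each one along the tile towards the trough, at least half a turn, and see whether it wobbles or lifts. Roll the straight ones on over the edge so that they come to lie in the trough, without lifting them; pick up the bent one and lay it in the open white box, and leave the pot and the tools on the stool where they are.

Things in the scene. Friction and masses are not known exactly. Their poses are not given: they have to be found in the camera images.
- rung_a_mid (a point): turned wooden rack rung, 30 g: thick middle 22 mm in diameter and 64 mm long, thin round tenon 10 mm in diameter and 38 mm long at each end, 140 mm in all. One of the three alike rungs is bent at mid-length (0.26 rad in all), the other two are straight. Point: on the centreline at mid-length, 11 mm above the tile. x axis along it, z axis to the dark stripe, on top at the start
- rung_b_mid (a point): another such rung: size, point and axes as for rung_a_mid
- rung_c_mid (a point): another such rung: size, point and axes as for rung_a_mid
- rung_a: body of rung_a; origin 11 mm under rung_a_mid at the start. Pushed from behind on both tenons, fingers either side of the thick middle, a straight rung rolls, keeps its height and stops soon after the push; the bent one lies flat on its side, then its middle lifts 4 mm in the first quarter turn (17 mm) and it flops over. Pushed on the thick middle by grippy fingers it may skid
- rung_b: body of rung_b, see rung_a
- rung_c: body of rung_c, see rung_a
- tray: fixed test tray on the stool top: flat dark grey non-slip tile, 240 by 175 mm, its top 22 mm above the tray's underside (the origin's height); at one end an aluminium trough. The rungs lie crosswise on the tile in a row about 72 mm apart, the first about 62 mm from the edge to the trough
- tile_edge (a point): middle of the tile's edge to the trough, on the tile's top face. x axis: rolling direction, from the tile to the trough (tile at x -240 to 0 mm, trough inside 0 to 73 mm); y axis: along the edge and trough (175 mm long inside); z up. The trough's floor lies 12 to 17 mm below the tile's top, its walls rise 8 mm above the tile's top
- box_floor (a point): white plastic box with a toggle latch, fixed, lid folded open: inside 172 mm (x) by 107 mm (y), walls 4 mm thick, rim 35 mm above the inner floor. Point: middle of the inner floor. x axis along the box; the open lid leans out beyond the box's +y side and rises to about 130 mm above the inner floor there
- teal_pot_mid (a point): small planted teal ceramic pot, 108 mm across and 66 mm high, loose on a black turntable; centre. Leave it alone
- tweezers_mid (a point): steel tweezers, 140 mm long, lying on the stool top; middle. Leave them alone
- root_pick_mid (a point): orange plastic root pick, 170 mm long, lying on the stool top; middle. Leave it alone
Not all that is in view belongs to the job. Leave any purple look-alike of the rung_a alone.

How it is judged:
By the outcome, as a careful person would: the job done as asked, in the order asked, and still so for the second after the job is handed in, with the robot touching nothing.
It also fails if it takes over 72 s, if anything falls off the work surface, if the arm or the gripper's body presses on something with over 40 N, if the wrist force passes 120 N, or if a joint passes its speed limit or range.

## Working session

There is one attempt and no reset: what is moved stays moved. The work goes in short steps, Python scripts to look and compute and a shell command to move; the robot and the scene stay as the last step left them, time stands still between calls to the robot, and variables do not carry over. Pictures are saved under pics/ and viewed, and the job is handed in when it is done.

```bash
ls; mkdir -p pics
cat > h.py <<'E'
import numpy as np, cv2
from cell import telemetry, get_image, arm, models
from scipy.spatial.transform import Rotation as R
def rot(a):
    a=np.array(a,float)
    if a.shape==(3,3): return a
    return R.from_quat([a[1],a[2],a[3],a[0]]).as_matrix()
def ray(p,px):
    d=np.linalg.inv(p["K"])@np.array([px[0],px[1],1.0]); return np.array(p["origin"]),rot(p["attitude"])@d
def at_z(p,px,z):
    o,d=ray(p,px); return o+d*(z-o[2])/d[2]
def proj(p,X):
    c=np.array(p["K"])@(rot(p["attitude"]).T@(np.array(X,float)-p["origin"])); return c[:2]/c[2]
def tri(a,b):
    (p,u),(q,v)=[ray(*x) for x in (a,b)]
    u=u/np.linalg.norm(u);v=v/np.linalg.norm(v)
    s=np.linalg.lstsq(np.c_[u,-v],q-p,rcond=None)[0]; A=p+s[0]*u;B=q+s[1]*v
    return (A+B)/2,np.linalg.norm(A-B)
def save(n,im): cv2.imwrite(f"pics/{n}.png",cv2.cvtColor(np.ascontiguousarray(im),cv2.COLOR_RGB2BGR))
E
python3 - <<'E'
from h import *
for n in ["top","side","wrist"]:
    p=get_image(n); save(n+"0",p["image"]); print(n,p["origin"],p["attitude"],p["K"][0],p["shot"])
    for q in ["rung_a","tray","box_floor","teal_pot_mid","tweezers_mid","root_pick_mid","tile_edge"]:
        try:
            for d in models.trace(p,q)[:5]: print(q,round(d["score"],2),np.round(d["location"]),d["region"].sum())
        except Exception as e: print(q,e)
print(telemetry.observe())
E
```

```text
pics
top [ 342.14106088  -40.27431344 1248.37637055] [-0.05455732  0.70962118 -0.69975295  0.06170159] [580.09697094   0.         310.63868111] 1
rung_a 0.8 [406. 209.] 479
rung_a 0.64 [477. 365.] 406
rung_a 0.56 [337. 228.] 557
tray 0.95 [342. 228.] 10614
tray 0.16 [370. 213.] 405
box_floor 0.89 [118. 274.] 10075
box_floor 0.27 [337. 229.] 512
teal_pot_mid 0.77 [198. 128.] 2109
teal_pot_mid 0.28 [337. 228.] 473
tweezers_mid 0.87 [357. 150.] 403
root_pick_mid 0.64 [294. 147.] 413
tile_edge 0.75 [344. 222.] 11112
side [ -28.35822405 -568.12759337 1010.41758416] [-0.30437109  0.86059178 -0.38446971  0.13756114] [510.67817628   0.         320.67562739] 2
rung_a 0.88 [347. 252.] 358
rung_a 0.85 [372. 426.] 584
rung_a 0.66 [406. 272.] 300
rung_a 0.59 [375. 259.] 341
tray 0.7 [376. 261.] 362
tray 0.57 [352. 262.] 7546
box_floor 0.89 [186. 185.] 5947
teal_pot_mid 0.71 [312. 147.] 1134
tweezers_mid 0.85 [405. 231.] 225
tweezers_mid 0.24 [371. 205.] 186
root_pick_mid 0.67 [372. 203.] 236
root_pick_mid 0.21 [188. 185.] 5907
tile_edge 0.81 [352. 260.] 7428
tile_edge 0.34 [346. 252.] 345
wrist [134.01907663 564.05116544 374.36808281] [0.11500569 0.8130009  0.56514828 0.0800665 ] [404.33198477   0.         310.52193889] 3
box_floor 0.59 [203. 449.] 401
{'clock': 1.2, 'joint_positions': array([ 1.19500902e+00,  3.19592210e-01,  1.56453433e+00,  2.50343528e-06,
        1.25740337e+00, -2.00019551e-02]), 'qd': array([ 0.0011523 ,  0.00034486, -0.00103696, -0.00040547, -0.00071704,
        0.00119296]), 'joint_efforts': array([-4.49557074e-04, -4.15429723e+01, -2.34416217e+01, -4.91307710e-04,
        1.91428890e-04,  1.40457007e-05]), 'ee_pos': array([200.28608269, 538.98630145, 231.32906981]), 'tool_rot': array([ 0.58060049, -0.5805745 , -0.40364922,  0.40361322]), 'ft_force': array([ 0.28374084, -0.05426654,  0.01790263]), 'wrist_torque': array([ 0.00700397, -0.01548055, -0.00572017]), 'grip_width': 0.9996617954212392}
```

View pics/top0.png

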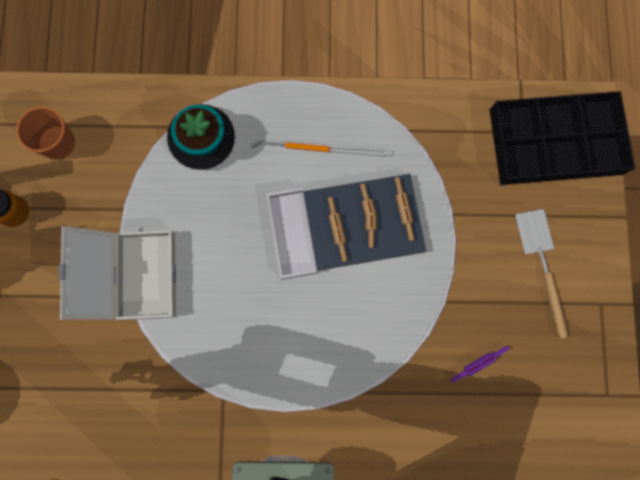

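View pics/side0.png

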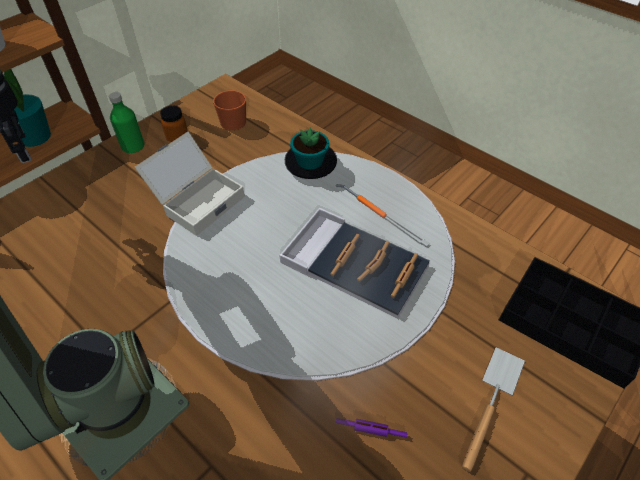

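Run:
```python
import cv2
a=cv2.imread('pics/top0.png')[160:300,260:450]; cv2.imwrite('pics/top0c.png',cv2.resize(a,None,fx=4,fy=4,interpolation=cv2.INTER_CUBIC))
a=cv2.imread('pics/side0.png')[190:320,280:450]; cv2.imwrite('pics/side0c.png',cv2.resize(a,None,fx=4,fy=4,interpolation=cv2.INTER_CUBIC))
```

```text
(no output)
```

View pics/top0c.png

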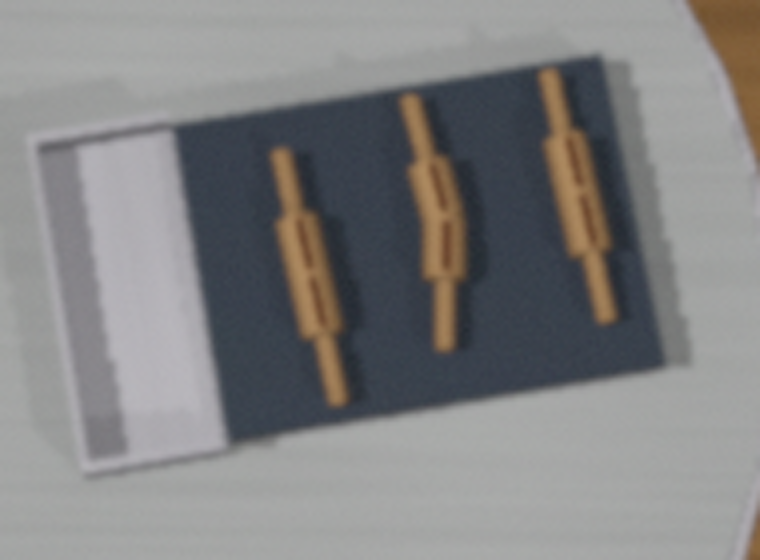

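View pics/side0c.png

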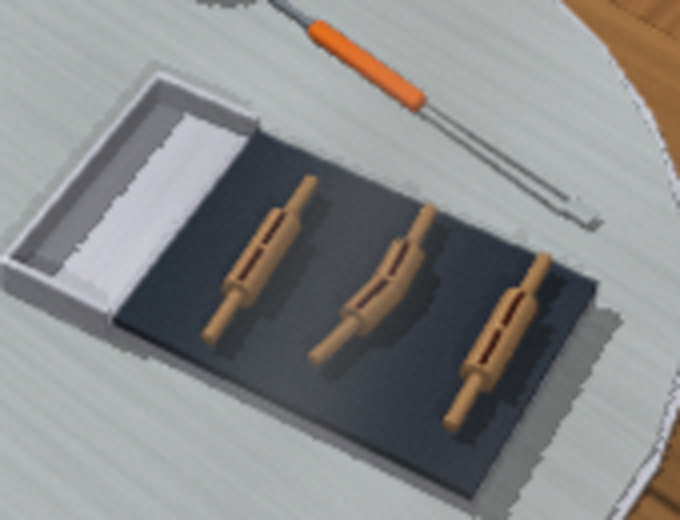

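Run:
```python
from h import *
p=get_image("top");q=get_image("side")
save("top1",p["image"])
T=[(410,173.75),(425.5,251.75),(303.75,192),(317,270.75)]
S=[(429.25,261.25),(398,314.5),(344.5,222.5),(308.75,270.5)]
P=[]
for t,s in zip(T,S):
    X,e=tri((p,t),(q,s)); P.append(X); print(np.round(X,1),round(e,1))
P=np.array(P); print("lens",np.linalg.norm(P[0]-P[1]),np.linalg.norm(P[2]-P[3]),np.linalg.norm(P[0]-P[2]),np.linalg.norm(P[1]-P[3]))
# rung mids: top/side crops 
for n,t,s in [("1",(337.2,228.6),(346,253)),("2",(369.5,213.5),(374.5,260.5)),("3",(404.3,208),(405,274.5))]:
    X,e=tri((p,t),(q,s)); print(n,np.round(X,1),round(e,1))
# box corners rim
print(telemetry.observe()["clock"])
```

```text
[ 710.7 -265.6   26.9] 2.1
[ 539.7 -297.3   23.9] 0.6
[664.8 -34.5  32.8] 1.0
[495.3 -65.4  24.7] 0.3
lens 173.98761479396003 172.4230616165112 235.63117275904932 236.06558251540037
1 [ 583.4 -106.8   44.4] 0.2
2 [ 614.8 -173.3   43.6] 6.7
3 [ 630.4 -249.6   40. ] 2.6
1.3
```

Run:
```python
from h import *
from scipy.optimize import least_squares
p=get_image("top");q=get_image("side")
s=telemetry.observe(); M=rot(s["tool_rot"]); print(np.round(M,3))
T=[(410,173.75),(425.5,251.75),(303.75,192),(317,270.75)]
S=[(429.25,261.25),(398,314.5),(344.5,222.5),(308.75,270.5)]
def corners(v):
    x,y,z,th=v; c=np.array([np.cos(th),np.sin(th),0]); d=np.array([-np.sin(th),np.cos(th),0]); o=np.array([x,y,z])
    # far from trough, y=-/+ : d ~ (-.98,-.19): +x world corner is -d
    return [o-240*c-87.5*d,o-240*c+87.5*d,o-87.5*d,o+87.5*d]
def f(v):
    r=[]
    for X,t,u in zip(corners(v),T,S): r+=list(proj(p,X)-t)+list(proj(q,X)-u)
    return r
r=least_squares(f,[580,-50,29,1.76]); print(r.x,np.round(r.fun,1))
x,y,z,th=r.x; c=np.array([np.cos(th),np.sin(th)]); d=np.array([-c[1],c[0]])
for t,u in [((337.2,228.6),(346,253)),((369.5,213.5),(374.5,260.5)),((404.3,208),(405,274.5))]:
    for P,k in ((p,t),(q,u)):
        X=at_z(P,k,z+18); v=X[:2]-[x,y]; print(np.round(X,1), "tile",np.round([v@c,v@d],1))
for nm,P in (("top",p),("side",q)):
    im=P["image"].copy()
    for X in corners(r.x): cv2.circle(im,tuple(int(round(a)) for a in proj(P,X)),2,(255,0,0),-1)
    im=im[150:340,260:460]; save(nm+"_fit",cv2.resize(im,None,fx=3,fy=3))
b=models.trace(p,"box_floor")[0]["region"]; ys,xs=np.nonzero(b); print(xs.min(),xs.max(),ys.min(),ys.max())
a=p["image"][210:340,40:200]; save("boxt",cv2.resize(a,None,fx=4,fy=4)); a=q["image"][130:240,130:260]; save("boxs",cv2.resize(a,None,fx=5,fy=5))
```

```text
[[ 0.348  0.    -0.937]
 [ 0.937  0.     0.348]
 [ 0.    -1.     0.   ]]
[581.438767   -47.33706262  25.10477136   1.75581766] [ 0.2  0.2  1.1  0.5  1.   0.1  0.9  0.2 -1.6 -0.1 -0.2  0.7 -1.  -0.
 -0.5 -0.6]
[ 583.7 -106.9   43.1] tile [-59.    8.7]
[ 584.1 -106.1   43.1] tile [-58.3   8.2]
[ 617.5 -175.6   43.1] tile [-132.7  -11.9]
[ 612.  -171.4   43.1] tile [-127.6   -7.3]
[ 630.7 -250.    43.1] tile [-208.2  -11.2]
[ 627.1 -249.9   43.1] tile [-207.5   -7.6]
396 412 178 239
```

View pics/boxt.png

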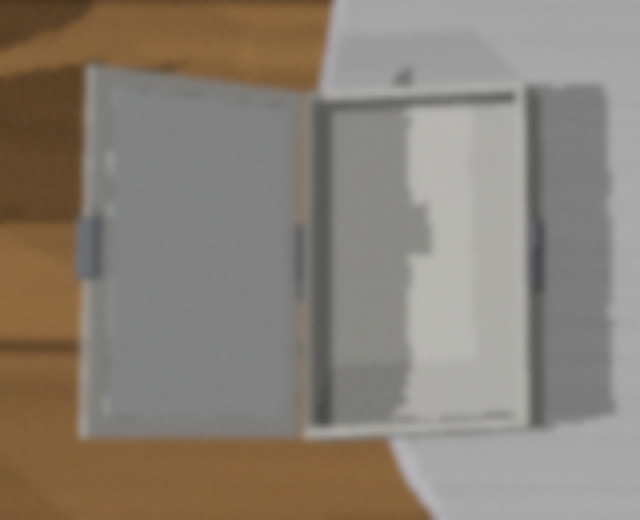

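View pics/boxs.png

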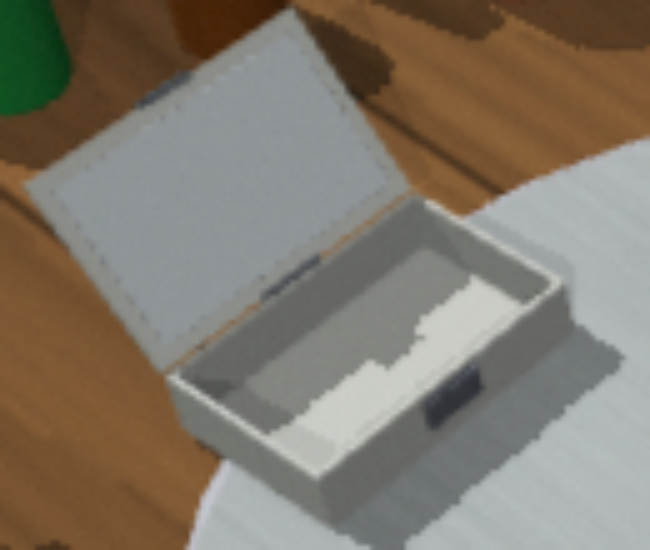

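View pics/top_fit.png

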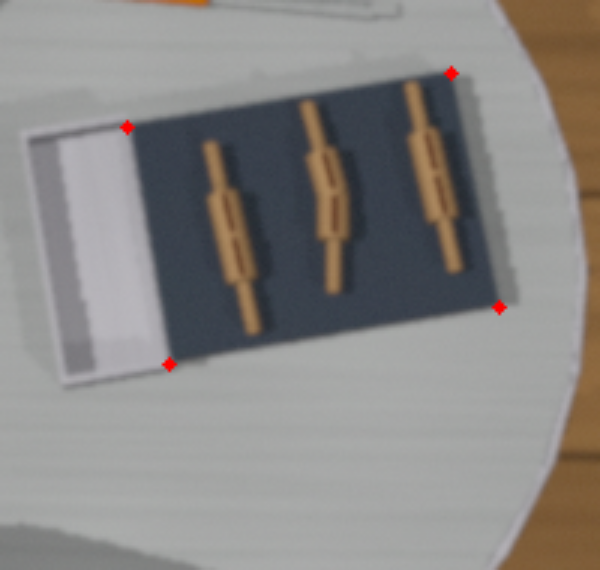

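```bash
cat >> h.py <<'E'
TX,TY,TZ,TH=581.4,-47.3,25.1,1.7558
C=np.array([np.cos(TH),np.sin(TH)]); D=np.array([-C[1],C[0]])
def w2t(X): v=np.array(X[:2])-[TX,TY]; return np.array([v@C,v@D,X[2]-TZ])
def t2w(x,y,z): v=np.array([TX,TY])+x*C+y*D; return np.array([v[0],v[1],z+TZ])
def heading(M): return np.degrees(np.arctan2(M[1,0],M[0,0]))
def st():
    s=telemetry.observe(); M=rot(s["tool_rot"])
    print("t",round(s["clock"],2),"p",np.round(s["ee_pos"],1),"tile",np.round(w2t(s["ee_pos"]),1),"hd",round(heading(M),2),"tilt",np.round(M[2],3),"F",np.round(s["ft_force"],1),"g",round(s["grip_width"],3),"q",np.round(s["joint_positions"],2))
    return s,M
def plan(X,hd,n):
    s,M=st(); X=np.array(X,float); h=heading(M); dh=(hd-h+180)%360-180
    dz=X-s["ee_pos"]; 
    print("dist",np.round(np.linalg.norm(dz),1),"dh",round(dh,1))
    sl=[]
    for i in range(n):
        a=R.from_euler('z',dh*i/n,degrees=True).as_matrix()@M
        sl.append([round(float(v),4) for v in a.T@(dz/n)/1000])
    # levelling + heading: total rotation in tool frame
    print("slide",sl); print("twist y per row",round(float(-np.radians(dh)/n),4))
E
python3 - <<'E'
from h import *
p=get_image("top");q=get_image("side")
# box rim outer corners: top crop/4+(40,210); side crop/5+(130,130)
T=[(305,92),(527,86),(532,428),(305,436)]; T=[(a/4+40,b/4+210) for a,b in T]
S=[(410,197),(570,287),(318,475),(170,375)]; S=[(a/5+130,b/5+130) for a,b in S]
P=[]
for t,s in zip(T,S):
    X,e=tri((p,t),(q,s)); P.append(X); print(np.round(X,1),round(e,1))
P=np.array(P);print("mid",P.mean(0),"sizes",[round(np.linalg.norm(P[i]-P[(i+1)%4])) for i in range(4)])
v=P[0]-P[3];print(np.degrees(np.arctan2(v[1],v[0])))
v=P[1]-P[2];print(np.degrees(np.arctan2(v[1],v[0])))
plan(t2w(-88,8,150),100.6-90,18)
E
```

```text
[565.1 360.7  41.8] 5.4
[572.1 241.9  44.3] 0.5
[391.9 228.3  54.1] 1.4
[387.1 345.   48. ] 0.1
mid [479.05573024 294.00756737  47.02995283] sizes [119, 181, 117, 179]
5.045854987829503
4.302411142990699
t 1.55 p [200.3 539.  231.3] tile [646.4 266.8 206.2] hd 69.62 tilt [ 0. -1. -0.] F [-1.1  0.2  0.9] g 1.005 q [ 1.2   0.32  1.56 -0.    1.26 -0.02]
dist 780.7 dh -59.0
slide [[-0.0276, 0.0031, -0.0333], [-0.0256, 0.0031, -0.0349], [-0.0236, 0.0031, -0.0363], [-0.0215, 0.0031, -0.0375], [-0.0193, 0.0031, -0.0387], [-0.0171, 0.0031, -0.0398], [-0.0147, 0.0031, -0.0407], [-0.0124, 0.0031, -0.0414], [-0.01, 0.0031, -0.0421], [-0.0076, 0.0031, -0.0426], [-0.0051, 0.0031, -0.043], [-0.0027, 0.0031, -0.0432], [-0.0002, 0.0031, -0.0433], [0.0023, 0.0031, -0.0432], [0.0047, 0.0031, -0.043], [0.0072, 0.0031, -0.0427], [0.0096, 0.0031, -0.0422], [0.012, 0.0031, -0.0416]]
twist y per row 0.0572
```

Candidates in the top picture are three wooden rungs, at (337,228), (370,213) and (405,208), and a purple look-alike at (480,363), which I'll leave alone. The first target is the rung nearest the trough, at (337,228). The crop shows it is straight and wooden, while the middle one looks bent.

```bash
python3 -m crank '{"slide":[[-0.028,0.003,-0.033],[-0.026,0.003,-0.035],[-0.024,0.003,-0.036],[-0.022,0.003,-0.038],[-0.019,0.003,-0.039]],"twist":[[0,0.057,0],[0,0.057,0],[0,0.057,0],[0,0.057,0],[0,0.057,0]],"fingers":[-1,-1,-1,-1,-1]}'
python3 -m crank '{"slide":[[-0.017,0.003,-0.04],[-0.015,0.003,-0.041],[-0.012,0.003,-0.041],[-0.01,0.003,-0.042],[-0.008,0.003,-0.043]],"twist":[[0,0.057,0],[0,0.057,0],[0,0.057,0],[0,0.057,0],[0,0.057,0]],"fingers":[-1,-1,-1,-1,-1]}'
python3 -c "
from h import *
plan(t2w(-88,8,130),10.6,10)"
```

```text
clock: 2.05
ee_pos: [309.2, 349.4, 215.3]
tool_rot: [0.633, -0.631, -0.318, 0.315]
ft_force: [-0.4, 0.3, -0.1]
grip_width: 0.998
clock: 2.55
ee_pos: [420.2, 153.5, 200.4]
tool_rot: [0.674, -0.67, -0.223, 0.217]
ft_force: [1.1, -0.0, -0.3]
grip_width: 0.999
t 2.55 p [420.2 153.5 200.4] tile [227.  121.5 175.3] hd 36.27 tilt [ 0.009 -1.     0.002] F [ 1.1 -0.  -0.3] g 0.999 q [ 0.32  0.14  1.89  0.    1.1  -0.31]
dist 337.9 dh -25.7
slide [[-0.0035, 0.0044, -0.0333], [-0.002, 0.0045, -0.0334], [-0.0005, 0.0045, -0.0335], [0.001, 0.0045, -0.0335], [0.0025, 0.0045, -0.0334], [0.004, 0.0045, -0.0332], [0.0055, 0.0045, -0.033], [0.007, 0.0045, -0.0327], [0.0084, 0.0045, -0.0324], [0.0099, 0.0046, -0.032]]
twist y per row 0.0448
```

```bash
python3 -m crank '{"slide":[[-0.0035,0.0045,-0.035],[-0.002,0.0045,-0.035],[0,0.0045,-0.035],[0.001,0.0045,-0.035],[0.0025,0.0045,-0.035]],"twist":[[0,0.045,0],[0,0.045,0],[0,0.045,0],[0,0.045,0],[0,0.045,0]],"fingers":[-1,-1,-1,-1,-1]}'
python3 -m crank '{"slide":[[0.004,0.0045,-0.035],[0.0055,0.0045,-0.035],[0.007,0.0045,-0.035],[0.0085,0.0045,-0.032],[0.01,0.0045,-0.03]],"twist":[[0,0.045,0],[0,0.045,0],[0,0.045,0],[0,0.045,0],[0,0.045,0]],"fingers":[-1,-1,-1,-1,-1]}'
python3 -c "
from h import *
plan(t2w(-88,8,60),10.6,5)
p=get_image('wrist'); save('w1',p['image'])
for d in models.trace(p,'rung_a')[:4]: print(d['score'],d['location'],d['region'].sum(), at_z(p,d['location'],TZ+18), w2t(at_z(p,d['location'],TZ+18)))
"
```

```text
clock: 3.05
ee_pos: [512.3, -6.3, 178.1]
tool_rot: [0.695, -0.692, -0.143, 0.135]
ft_force: [1.3, 0.5, 0.1]
grip_width: 1.004
clock: 3.55
ee_pos: [599.3, -163.2, 154.8]
tool_rot: [0.707, -0.703, -0.06, 0.052]
ft_force: [0.1, 0.3, -0.2]
grip_width: 1.002
t 3.55 p [ 599.3 -163.2  154.8] tile [-117.2    3.7  129.7] hd 9.08 tilt [ 0.013 -1.     0.006] F [ 0.1  0.3 -0.2] g 1.002 q [-0.29  0.44  1.58  0.01  1.12 -0.45]
dist 75.7 dh 1.5
slide [[-0.0012, 0.0139, 0.0057], [-0.0012, 0.0139, 0.0057], [-0.0011, 0.0139, 0.0058], [-0.0011, 0.0139, 0.0058], [-0.0011, 0.014, 0.0058]]
twist y per row -0.0053
0.77 [298.8, 153.2] 6044 [ 584.04454863 -105.10766646   43.1       ] [-57.30767697   8.03430764  18.        ]
0.63 [329.3, 265.2] 4830 [ 614.85414601 -173.39778416   43.1       ] [-130.09989295   -9.68756468   18.        ]
0.58 [328.8, 366.6] 4480 [ 627.45560856 -248.4271301    43.1       ] [-206.16694709   -8.27233152   18.        ]
```

View pics/w1.png

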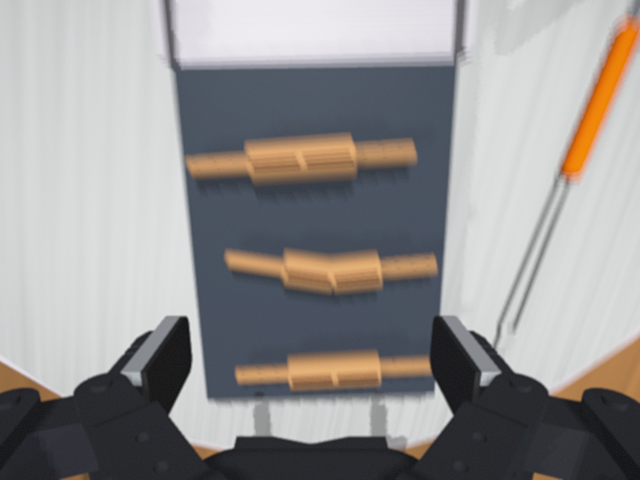

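```bash
python3 -m crank '{"slide":[[-0.001,0.014,0.007],[-0.001,0.014,0.007],[-0.001,0.014,0.006],[-0.001,0.014,0.006],[0,0.005,0.002]],"twist":[[-0.002,-0.006,0.004],[-0.002,-0.006,0.004],[-0.002,-0.006,0.004],[0,-0.006,0],[0,-0.003,0]],"fingers":[-1,-1,-1,-1,-1]}'
python3 -c "
from h import *
plan(t2w(-88,8,15),10.6,5)
p=get_image('side'); save('s2',cv2.resize(p['image'][180:330,260:460],None,fx=4,fy=4))
"
```

```text
clock: 4.15
ee_pos: [591.6, -136.7, 92.0]
tool_rot: [-0.704, 0.705, 0.066, -0.064]
ft_force: [-0.4, 0.8, -0.3]
grip_width: 1.001
t 4.15 p [ 591.6 -136.7   92. ] tile [-89.8   6.4  66.9] hd 10.59 tilt [ 0.002 -1.    -0.002] F [-0.4  0.8 -0.3] g 1.001 q [-0.25  0.48  1.68 -0.    0.97 -0.43]
dist 51.9 dh 0.0
slide [[-0.0003, 0.0104, 0.0004], [-0.0003, 0.0104, 0.0004], [-0.0003, 0.0104, 0.0004], [-0.0003, 0.0104, 0.0004], [-0.0003, 0.0104, 0.0004]]
twist y per row -0.0
```

View pics/s2.png

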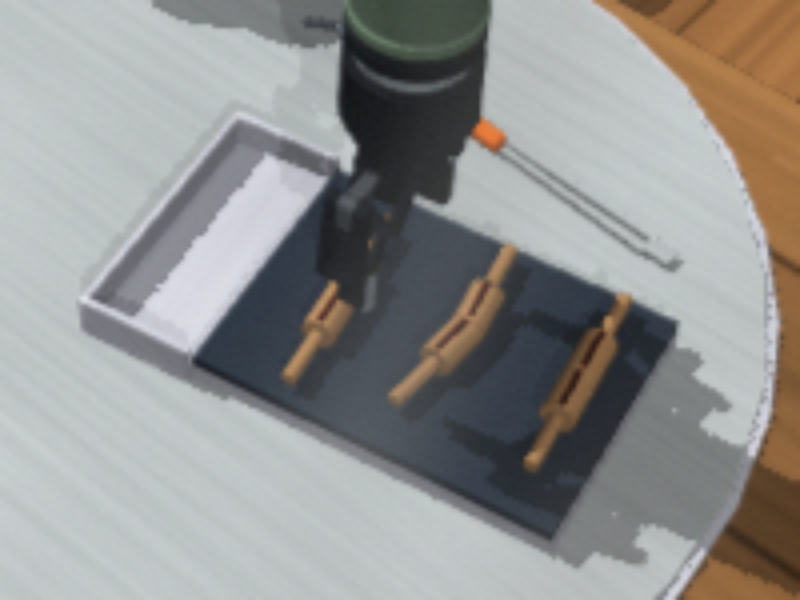

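```bash
python3 -m crank '{"slide":[[-0.0003,0.015,0.0004],[-0.0003,0.015,0.0004],[-0.0003,0.012,0.0004],[-0.0003,0.008,0.0004],[0,0.004,0]],"twist":[[0,0,0],[0,0,0],[0,0,0],[0,0,0],[0,0,0]],"fingers":[-1,-1,-1,-1,-1]}'
python3 -m crank '{"slide":[[0,0.004,0],[0,0.003,0],[0,0,0]],"twist":[[0,0,0],[0,0,0],[0,0,0]],"fingers":[-1,-1,-1]}'
python3 -c "
from h import *
st()
p=get_image('side'); save('s3',cv2.resize(p['image'][200:290,290:390],None,fx=7,fy=6,interpolation=cv2.INTER_CUBIC))
"
```

```text
clock: 4.7
ee_pos: [593.0, -135.2, 39.7]
tool_rot: [-0.703, 0.705, 0.069, -0.063]
ft_force: [-0.4, -0.1, 0.3]
grip_width: 1.002
clock: 5.0
ee_pos: [593.6, -135.4, 32.6]
tool_rot: [-0.703, 0.706, 0.069, -0.062]
ft_force: [-0.1, 0.3, -1.3]
grip_width: 1.003
t 5.0 p [ 593.6 -135.4   32.6] tile [-88.9   4.2   7.5] hd 10.68 tilt [ 0.01  -1.    -0.005] F [-0.1  0.3 -1.3] g 1.003 q [-0.24  0.55  1.74 -0.    0.84 -0.43]
```

View pics/s3.png

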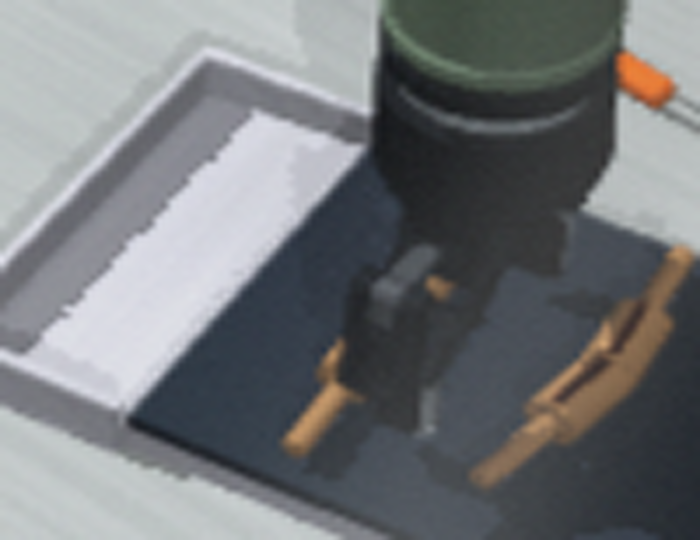

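```bash
python3 -m crank '{"slide":[[-0.003,0.003,0],[-0.001,0.003,0],[0,0.003,0]],"twist":[[0.003,0,0.005],[0.002,0,0.005],[0,0,0]],"fingers":[-1,-1,-1]}'
python3 -m crank '{"slide":[[0,0.003,0],[0,0,0]],"twist":[[0,0,0],[0,0,0]],"fingers":[-1,-1]}'
python3 -c "
from h import *
st()"
```

```text
clock: 5.35
ee_pos: [590.4, -136.6, 24.4]
tool_rot: [-0.704, 0.704, 0.066, -0.065]
ft_force: [0.7, 0.8, -0.8]
grip_width: 0.999
clock: 5.55
ee_pos: [590.1, -136.6, 20.6]
tool_rot: [-0.704, 0.704, 0.066, -0.066]
ft_force: [-0.1, -0.0, 0.9]
grip_width: 0.999
t 5.55 p [ 590.1 -136.6   20.6] tile [-89.3   7.9  -4.5] hd 10.67 tilt [ 0.001 -1.    -0.001] F [-0.1 -0.   0.9] g 0.999 q [-0.25  0.56  1.75 -0.    0.82 -0.43]
```

```bash
python3 -m crank '{"slide":[[0,0.003,0],[0,0,0]],"twist":[[0,0,0],[0,0,0]],"fingers":[-1,-1]}'
python3 -m crank '{"slide":[[0,0.002,0],[0,0,0]],"twist":[[0,0,0],[0,0,0]],"fingers":[-1,-1]}'
python3 -c "
from h import *
st()
p=get_image('side'); save('s4',cv2.resize(p['image'][200:290,290:390],None,fx=7,fy=6,interpolation=cv2.INTER_CUBIC))
p=get_image('wrist'); save('w4',p['image'])
"
```

```text
clock: 5.75
ee_pos: [590.1, -136.5, 17.3]
tool_rot: [-0.704, 0.704, 0.066, -0.066]
ft_force: [0.4, -0.2, -0.0]
grip_width: 1.0
clock: 5.95
ee_pos: [590.8, -136.7, 17.5]
tool_rot: [-0.704, 0.704, 0.067, -0.065]
ft_force: [-0.1, 0.0, 0.3]
grip_width: 1.002
t 5.95 p [ 590.8 -136.7   17.5] tile [-89.6   7.2  -7.6] hd 10.68 tilt [ 0.002 -1.    -0.001] F [-0.1  0.   0.3] g 1.002 q [-0.25  0.57  1.76 -0.    0.82 -0.43]
```

View pics/s4.png

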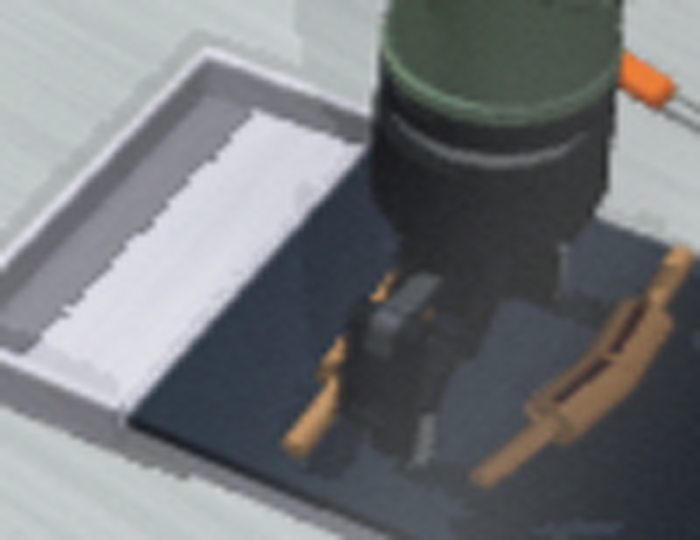

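View pics/w4.png

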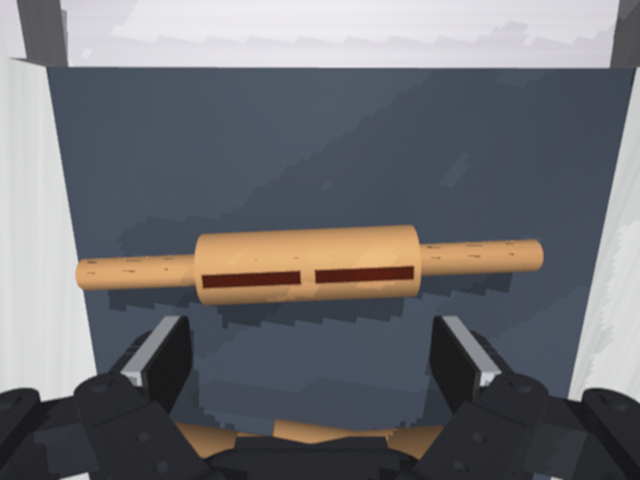

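```bash
python3 -m crank '{"slide":[[0,0,0.008],[0,0,0.008],[0,0,0.008],[0,0,0.008]],"twist":[[0,0,0],[0,0,0],[0,0,0],[0,0,0]],"fingers":[-1,-1,-1,-1]}'
python3 -c "
from h import *
st()
p=get_image('wrist'); save('w5',p['image'])
"
```

```text
clock: 6.45
ee_pos: [584.8, -104.1, 17.0]
tool_rot: [-0.703, 0.705, 0.067, -0.065]
ft_force: [-0.0, -1.4, 0.4]
grip_width: 0.998
t 6.45 p [ 584.8 -104.1   17. ] tile [-56.5   7.1  -8.1] hd 10.67 tilt [ 0.003 -1.    -0.003] F [-0.  -1.4  0.4] g 0.998 q [-0.19  0.55  1.79 -0.    0.8  -0.38]
```

View pics/w5.png

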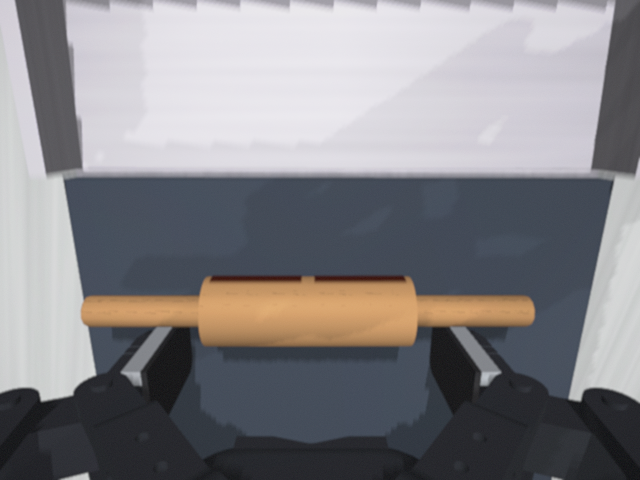

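```bash
python3 -m crank '{"slide":[[0,0,0.007],[0,0,0.007],[0,0,0.007]],"twist":[[0,0,0],[0,0,0],[0,0,0]],"fingers":[-1,-1,-1]}'
python3 -c "
from h import *
st()
p=get_image('wrist'); save('w6',p['image'])
"
```

```text
clock: 6.8
ee_pos: [580.3, -80.5, 17.0]
tool_rot: [-0.703, 0.705, 0.067, -0.065]
ft_force: [-0.2, -0.4, 1.5]
grip_width: 1.003
t 6.8 p [580.3 -80.5  17. ] tile [-32.4   7.1  -8.1] hd 10.73 tilt [ 0.002 -1.    -0.002] F [-0.2 -0.4  1.5] g 1.003 q [-0.16  0.54  1.81 -0.    0.79 -0.34]
```

View pics/w6.png

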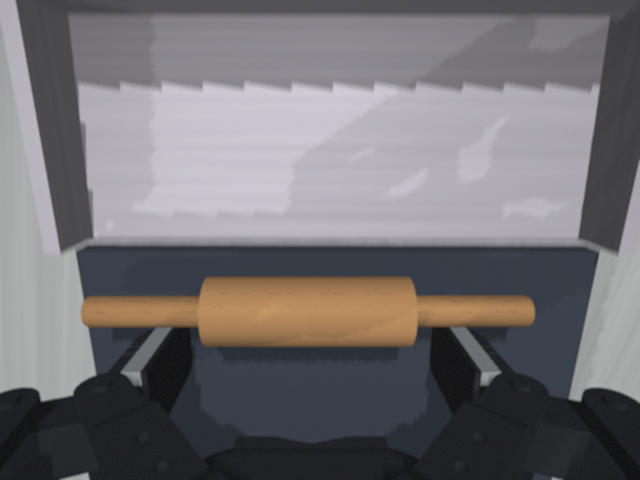

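Rung 1 keeps its height and stays level after more than half a turn, so it is straight and I'll roll it on over the edge.

```bash
python3 -m crank '{"slide":[[0,0,0.008],[0,0,0.008],[0,0,0.008],[0,0,0.004],[0,0,0]],"twist":[[0,0,0],[0,0,0],[0,0,0],[0,0,0],[0,0,0]],"fingers":[-1,-1,-1,-1,-1]}'
python3 -c "
from h import *
st()
p=get_image('wrist'); save('w7',p['image'])
"
```

```text
clock: 7.35
ee_pos: [574.1, -49.1, 16.9]
tool_rot: [-0.703, 0.704, 0.067, -0.066]
ft_force: [0.3, -0.3, 2.2]
grip_width: 0.999
t 7.35 p [574.1 -49.1  16.9] tile [-0.4  7.5 -8.2] hd 10.8 tilt [ 0.002 -1.    -0.002] F [ 0.3 -0.3  2.2] g 0.999 q [-0.1   0.53  1.83 -0.    0.78 -0.29]
```

View pics/w7.png

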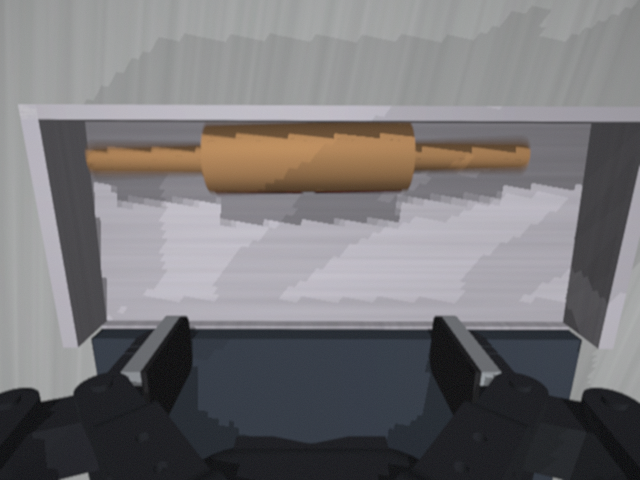

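Rung 1 now lies in the trough, at about (310,158) in the wrist view, against the far wall. Next is the middle rung.

```bash
python3 -m crank '{"slide":[[0,-0.025,-0.005],[0,-0.025,-0.015],[0.004,-0.01,-0.03],[0.004,0,-0.04],[0.004,0,-0.04]],"twist":[[0,0,0],[0,0,0],[0,0,0],[0,0,0],[0,0,0]],"fingers":[-1,-1,-1,-1,-1]}'
python3 -m crank '{"slide":[[0.003,0,-0.025],[0,0,0]],"twist":[[0,0,0],[0,0,0]],"fingers":[-1,-1]}'
python3 -c "
from h import *
plan(t2w(-160,-9,-8),10.6,5)
p=get_image('wrist'); save('w8',p['image'])
"
```

```text
clock: 7.9
ee_pos: [608.3, -172.9, 77.4]
tool_rot: [0.705, -0.703, -0.067, 0.069]
ft_force: [-0.2, -0.5, -0.4]
grip_width: 0.999
clock: 8.1
ee_pos: [617.4, -202.6, 77.0]
tool_rot: [0.705, -0.703, -0.065, 0.067]
ft_force: [0.2, -0.8, 0.1]
grip_width: 0.999
t 8.1 p [ 617.4 -202.6   77. ] tile [-159.3   -6.8   51.9] hd 10.71 tilt [-0.002 -1.     0.002] F [ 0.2 -0.8  0.1] g 0.999 q [-0.34  0.56  1.58  0.    1.   -0.52]
dist 59.9 dh -0.1
slide [[0.0005, 0.012, -0.0002], [0.0005, 0.012, -0.0002], [0.0005, 0.012, -0.0002], [0.0005, 0.012, -0.0002], [0.0005, 0.012, -0.0002]]
twist y per row 0.0004
```

View pics/w8.png

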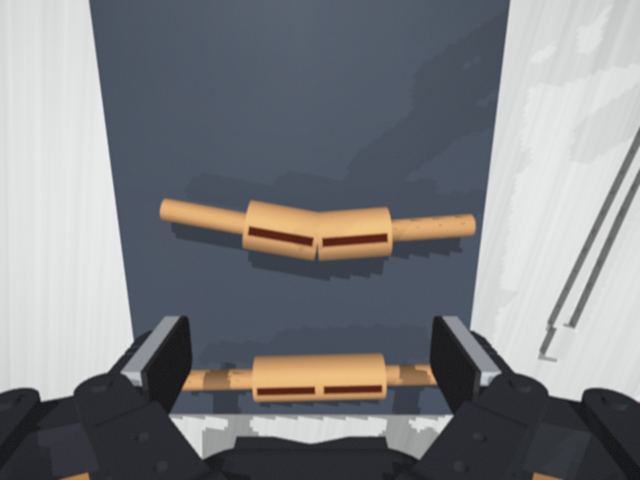

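```bash
python3 -m crank '{"slide":[[0.0005,0.015,0],[0.0005,0.015,0],[0.0005,0.012,0],[0,0.008,0],[0,0.004,0]],"twist":[[0,0,0],[0,0,0],[0,0,0],[0,0,0],[0,0,0]],"fingers":[-1,-1,-1,-1,-1]}'
python3 -m crank '{"slide":[[0,0.003,0],[0,0,0]],"twist":[[0,0,0],[0,0,0]],"fingers":[-1,-1]}'
python3 -c "
from h import *
plan(t2w(-160,-9,-8),10.6,2)
"
```

```text
clock: 8.65
ee_pos: [615.1, -195.3, 17.1]
tool_rot: [0.707, -0.701, -0.064, 0.07]
ft_force: [-2.0, -0.2, 7.9]
grip_width: 1.004
clock: 8.85
ee_pos: [615.7, -195.3, 18.2]
tool_rot: [0.706, -0.702, -0.066, 0.07]
ft_force: [0.5, 0.1, -0.4]
grip_width: 0.998
t 8.85 p [ 615.7 -195.3   18.2] tile [-151.8   -6.5   -6.9] hd 10.99 tilt [-0.005 -1.     0.006] F [ 0.5  0.1 -0.4] g 0.998 q [-0.33  0.62  1.64  0.    0.89 -0.52]
dist 8.6 dh -0.4
slide [[0.0012, 0.0005, -0.0041], [0.0012, 0.0005, -0.0041]]
twist y per row 0.0034
```

```bash
python3 -c "
from h import *
p=get_image('wrist'); save('w9',p['image'])
p=get_image('side'); save('s9',cv2.resize(p['image'][200:320,290:430],None,fx=5,fy=5,interpolation=cv2.INTER_CUBIC))
"
```

```text
(no output)
```

View pics/w9.png

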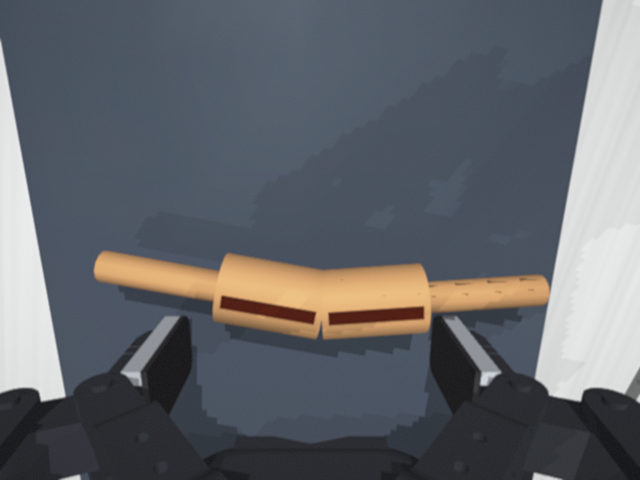

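View pics/s9.png

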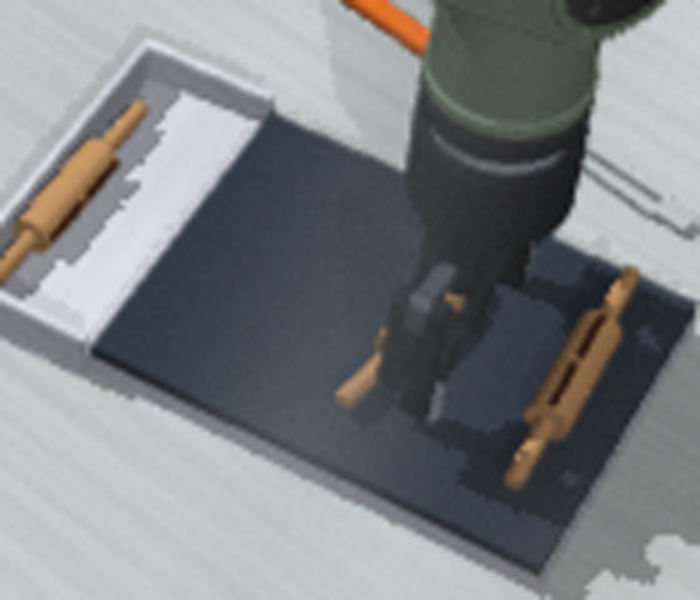

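```bash
python3 -m crank '{"slide":[[0.003,0,0],[0.002,0,0.004],[0,0,0.007],[0,0,0.007],[0,0,0.007]],"twist":[[-0.003,0,-0.003],[-0.003,0.005,-0.002],[0,0,0],[0,0,0],[0,0,0]],"fingers":[-1,-1,-1,-1,-1]}'
python3 -c "
from h import *
st()
p=get_image('wrist'); save('w10',p['image'])
p=get_image('side'); save('s10',cv2.resize(p['image'][200:320,290:430],None,fx=5,fy=5,interpolation=cv2.INTER_CUBIC))
"
```

```text
clock: 9.45
ee_pos: [616.8, -168.6, 16.9]
tool_rot: [-0.703, 0.705, 0.066, -0.066]
ft_force: [0.0, -1.5, 1.1]
grip_width: 0.998
t 9.45 p [ 616.8 -168.6   16.9] tile [-125.8  -12.5   -8.2] hd 10.7 tilt [ 0.001 -1.    -0.002] F [ 0.  -1.5  1.1] g 0.998 q [-0.28  0.61  1.67 -0.    0.86 -0.47]
```

View pics/w10.png

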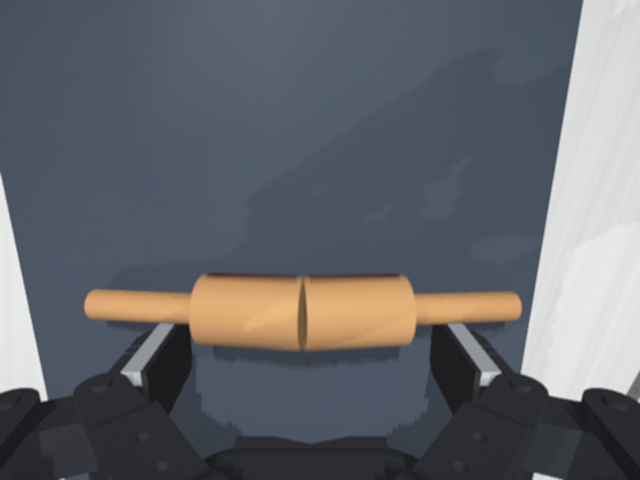

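It has arched up: the middle lifts with the bend now vertical, at a quarter turn. Pushing on past half a turn.

```bash
python3 -m crank '{"slide":[[0,0,0.007],[0,0,0.007],[0,0,0.007],[0,0,0.004],[0,0,0]],"twist":[[0,0,0],[0,0,0],[0,0,0],[0,0,0],[0,0,0]],"fingers":[-1,-1,-1,-1,-1]}'
python3 -c "
from h import *
st()
p=get_image('wrist'); save('w11',p['image'])
"
```

```text
clock: 10.05
ee_pos: [611.3, -140.7, 16.9]
tool_rot: [-0.704, 0.704, 0.066, -0.066]
ft_force: [0.2, -0.4, 0.6]
grip_width: 1.003
t 10.05 p [ 611.3 -140.7   16.9] tile [-97.3 -12.2  -8.2] hd 10.76 tilt [ 0.    -1.    -0.001] F [ 0.2 -0.4  0.6] g 1.003 q [-0.24  0.59  1.7  -0.    0.85 -0.43]
```

View pics/w11.png

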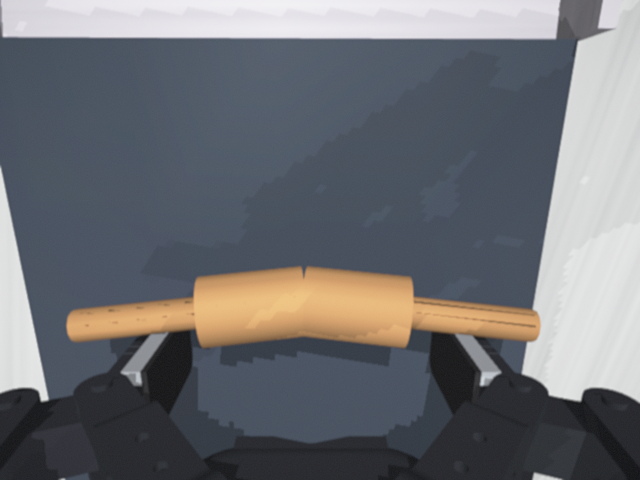

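```bash
python3 -m crank '{"slide":[[0,0,0.006],[0,0,0.005],[0,0,0]],"twist":[[0,0,0],[0,0,0],[0,0,0]],"fingers":[-1,-1,-1]}'
python3 -m crank '{"slide":[[0,0,-0.02],[0,-0.03,-0.02],[0,-0.04,-0.005],[0,-0.04,0],[0,0,0]],"twist":[[0,-0.1,0],[0,-0.14,0],[0,-0.14,0],[0,-0.14,0],[0,-0.14,0]],"fingers":[-1,-1,-1,-1,-1]}'
python3 -c "
from h import *
st()
p=get_image('wrist'); save('w12',p['image'])
for d in models.trace(p,'rung_a')[:4]: 
  X=at_z(p,d['location'],TZ+16); print(d['score'],d['location'],d['region'].sum(), X, w2t(X))
p=get_image('side'); save('s12',cv2.resize(p['image'][200:320,290:430],None,fx=5,fy=5,interpolation=cv2.INTER_CUBIC))
for d in models.trace(p,'rung_a')[:4]: 
  X=at_z(p,d['location'],TZ+16); print(d['score'],d['location'],d['region'].sum(), X, w2t(X))
"
```

```text
clock: 10.4
ee_pos: [609.1, -129.5, 16.9]
tool_rot: [-0.704, 0.704, 0.066, -0.066]
ft_force: [-0.1, 1.2, 1.3]
grip_width: 0.996
clock: 10.9
ee_pos: [619.5, -172.3, 127.8]
tool_rot: [0.643, -0.639, -0.297, 0.3]
ft_force: [0.3, -0.5, -0.3]
grip_width: 0.999
t 10.9 p [ 619.5 -172.3  127.8] tile [-129.9  -14.5  102.7] hd 49.97 tilt [-0.001 -1.     0.008] F [ 0.3 -0.5 -0.3] g 0.999 q [-0.29  0.5   1.54  0.    1.11 -1.16]
0.97 [225.8, 344.4] 5319 [ 628.63299565 -249.81082964   41.1       ] [-207.74361512   -9.17509545   16.        ]
0.97 [408.6, 123.2] 7770 [595.06029653 -81.94388357  41.1       ] [-36.56551913  -7.05444405  16.        ]
0.75 [568.5, 19.4] 1654 [606.66829767  10.40092429  41.1       ] [ 52.0681842  -35.45120203  16.        ]
0.8 [405.5, 274.3] 359 [ 629.73886581 -249.75822604   41.1       ] [-207.89533414  -10.27177101   16.        ]
0.75 [305.2, 238.3] 293 [ 5.53382283e+02 -1.50834607e-01  4.11000000e+01] [51.49845513 18.86651534 16.        ]
0.69 [372.0, 426.1] 587 [ 296.8000063  -411.91782345   41.1       ] [-306.04362009  346.81495959   16.        ]
0.6 [337.0, 244.1] 318 [591.91110154 -70.82876929  41.1       ] [-25.06078301  -6.00361513  16.        ]
```

View pics/w12.png

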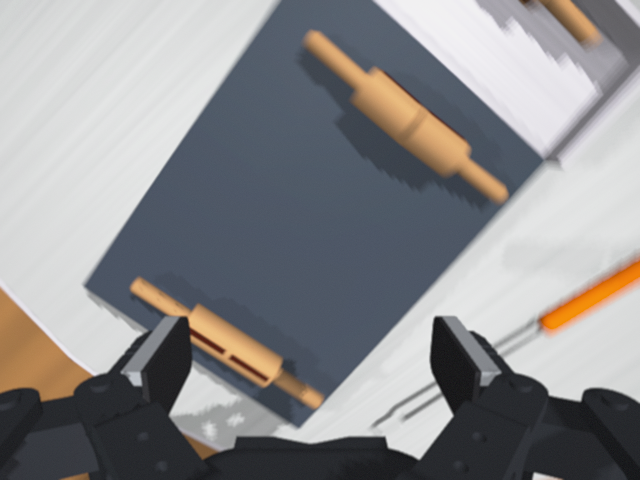

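View pics/s12.png

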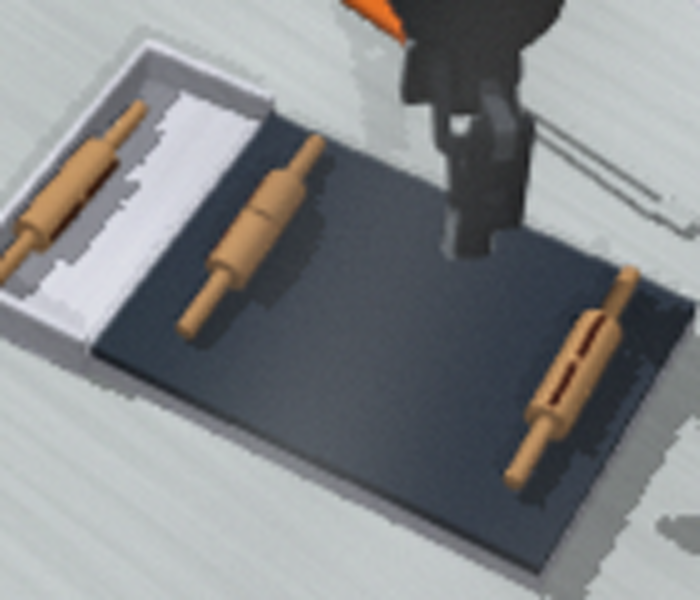

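```bash
python3 -c "
from h import *
st()
p=get_image('wrist'); save('w13',p['image'])
for d in models.trace(p,'rung_a')[:4]: 
  X=at_z(p,d['location'],TZ+16); print(d['score'],d['location'],d['region'].sum(), X, w2t(X))
p=get_image('side'); save('s13',cv2.resize(p['image'][200:320,290:430],None,fx=5,fy=5,interpolation=cv2.INTER_CUBIC))
for d in models.trace(p,'rung_a')[:4]: 
  X=at_z(p,d['location'],TZ+16); print(d['score'],d['location'],d['region'].sum(), X, w2t(X))
"
```

```text
t 11.1 p [ 615.4 -170.8  121. ] tile [-127.6  -10.7   95.9] hd 49.5 tilt [-0.007 -1.     0.02 ] F [-0.6  0.1 -0.3] g 1.001 q [-0.29  0.51  1.55  0.    1.1  -1.15]
0.76 [232.7, 361.6] 5323 [ 632.34666049 -249.14174911   41.1       ] [-207.76908124  -12.94846619   16.        ]
0.73 [413.0, 133.0] 8172 [595.47018124 -82.37088977  41.1       ] [-37.06063707  -7.37878646  16.        ]
0.64 [574.0, 21.1] 2003 [604.46556563  10.38663631  41.1       ] [ 52.45933291 -33.28343008  16.        ]
0.86 [336.8, 245.4] 241 [588.46153707 -73.14489884  41.1       ] [-26.70284126  -2.18686314  16.        ]
0.75 [302.5, 237.1] 320 [551.7526228    7.47502558  41.1       ] [59.29396057 19.0655879  16.        ]
0.68 [405.6, 273.4] 329 [ 632.01785468 -248.40074356   41.1       ] [-206.98023666  -12.76157935   16.        ]
0.55 [371.4, 425.0] 580 [ 297.69086182 -409.76606495   41.1       ] [-304.09245312  345.54348972   16.        ]
```

View pics/w13.png

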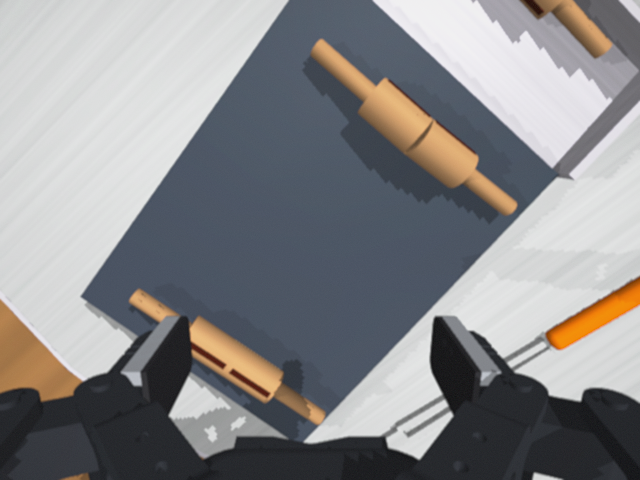

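```bash
python3 -m crank '{"slide":[[0,0,0],[0,0,0],[0,0,0],[0,0,0],[0,0,0]],"twist":[[0,-0.14,0],[0,-0.14,0],[0,-0.14,0],[0,-0.14,0],[0,-0.14,0]],"fingers":[-1,-1,-1,-1,-1]}'
python3 -c "
from h import *
st()
p=get_image('side'); save('s14',cv2.resize(p['image'][200:320,290:430],None,fx=5,fy=5,interpolation=cv2.INTER_CUBIC))
p=get_image('wrist'); save('w14',p['image'])
for d in models.trace(p,'rung_a')[:4]: 
  X=at_z(p,d['location'],TZ+16); print(d['score'],d['location'],d['region'].sum(), X, w2t(X))
"
```

```text
clock: 11.8
ee_pos: [614.3, -169.9, 117.0]
tool_rot: [0.505, -0.486, -0.5, 0.508]
ft_force: [-0.2, -0.1, 0.6]
grip_width: 1.001
t 11.8 p [ 614.3 -169.9  117. ] tile [-126.5   -9.8   91.9] hd 91.01 tilt [ 0.01  -1.     0.026] F [-0.2 -0.1  0.6] g 1.001 q [-0.29  0.51  1.55  0.    1.1  -1.88]
0.88 [621.0, 170.6] 7036 [557.39419048  -1.85803762  41.1       ] [49.08239354 15.23710866 16.        ]
0.86 [465.0, 230.1] 6985 [591.75692641 -82.6322074   41.1       ] [-36.6344417   -3.68082677  16.        ]
0.57 [163.0, 272.9] 5788 [ 619.89370747 -252.47374451   41.1       ] [-2.08753496e+02 -9.50946239e-02  1.60000000e+01]
0.56 [228.9, 443.1] 143 [ 733.95743429 -218.38964969   41.1       ] [-196.2330652  -118.48216368   16.        ]
```

View pics/w14.png

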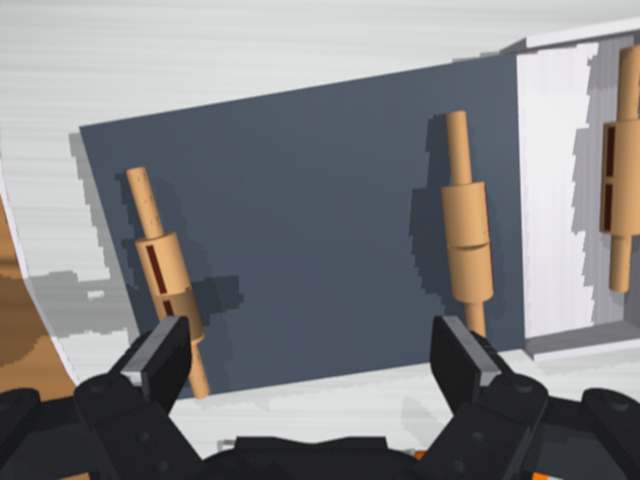

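View pics/s14.png

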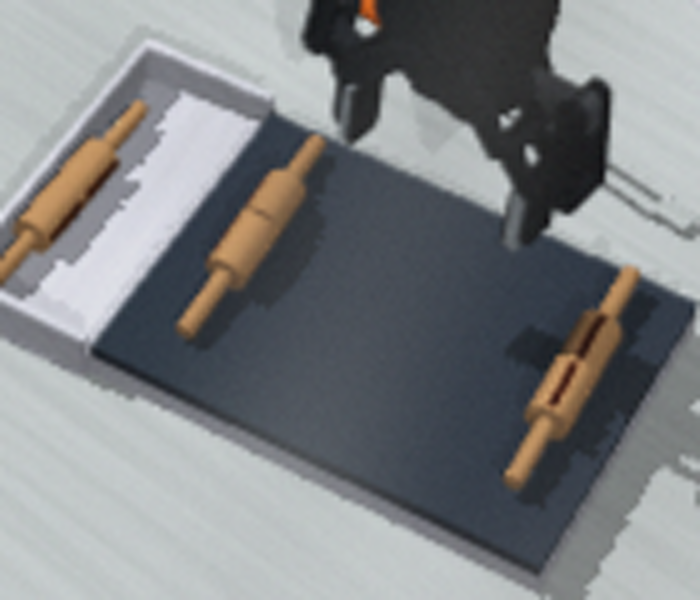

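```bash
python3 -c "
from h import *
t=get_image('top'); w=get_image('wrist'); s=get_image('side')
save('t15',cv2.resize(t['image'][160:300,260:450],None,fx=4,fy=4,interpolation=cv2.INTER_CUBIC))
def best(p):
  o=[]
  for d in models.trace(p,'rung_a')[:5]:
    X=w2t(at_z(p,d['location'],TZ+16)); print(np.round(X),round(d['score'],2))
    if -60<X[0]<-5 and abs(X[1])<60: o.append(d)
  return o[0]['location'] if o else None
a=best(t);b=best(w);c=best(s);print(a,b,c)
for u,v in (((t,a),(w,b)),((w,b),(s,c)),((t,a),(s,c))):
  if u[1] is not None and v[1] is not None:
    X,e=tri(u,v); print(np.round(X,1),w2t(X).round(1),round(e,1))
"
```

```text
[61. 13. 16.] 0.87
[-299.  336.   16.] 0.68
[-38. -15.  16.] 0.59
[48. 16. 16.] 0.93
[-84.  16.  16.] 0.73
[-35.  -5.  16.] 0.71
[-209.   -1.   16.] 0.61
[-25.  -1.  16.] 0.73
[-303.  352.   16.] 0.73
[64. 17. 16.] 0.63
[-209.  -14.   16.] 0.56
[325.3, 219.8] [467.5, 229.9] [335.8, 245.5]
[597.3 -81.6  43.8] [-36.6  -9.4  18.7] 9.5
[595.  -70.3  28. ] [-25.1  -9.1   2.9] 10.1
[595.2 -76.   40.7] [-30.7  -8.3  15.6] 18.7
```

View pics/t15.png

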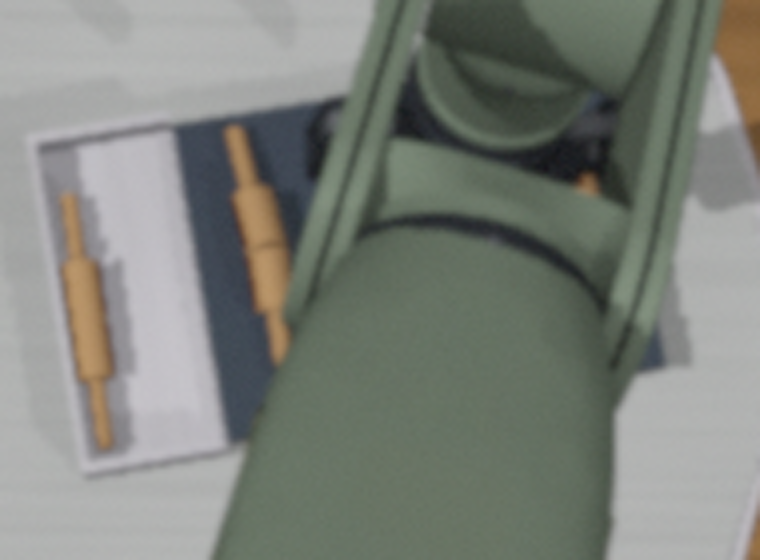

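```bash
python3 -c "
from h import *
t=get_image('top'); w=get_image('wrist'); s=get_image('side')
save('w16',w['image'])
a,b,c=(326,221.3),(467,246),(342.6,242.6)
for u,v in (((t,a),(w,b)),((w,b),(s,c)),((t,a),(s,c))):
    X,e=tri(u,v); print(np.round(X,1),w2t(X).round(1),round(e,1))
for P,k in ((t,a),(w,b),(s,c)): print(w2t(at_z(P,k,TZ+26)).round(1))
plan(t2w(-37,-9,60),100.6,5)
"
```

```text
[599.5 -83.   47.7] [-38.4 -11.2  22.6] 2.6
[600.9 -81.8  47. ] [-37.5 -12.8  21.9] 1.6
[597.7 -83.   51.4] [-38.1  -9.4  26.3] 0.8
[-37.8  -9.2  26. ]
[-39.9 -11.4  26. ]
[-38.2  -9.9  26. ]
t 12.4 p [ 614.6 -170.1  117.8] tile [-126.8  -10.    92.7] hd 90.69 tilt [ 0.01  -1.     0.025] F [0.7 0.3 0.2] g 0.998 q [-0.29  0.51  1.55  0.    1.1  -1.87]
dist 95.6 dh 9.9
slide [[0.0176, 0.0068, 0.0031], [0.0177, 0.0068, 0.0025], [0.0178, 0.0068, 0.0019], [0.0178, 0.0067, 0.0013], [0.0179, 0.0067, 0.0007]]
twist y per row -0.0346
```

```bash
python3 -m crank '{"slide":[[0.0175,0.007,0.003],[0.0175,0.007,0.0025],[0.0175,0.007,0.002],[0.0175,0.007,0.0015],[0.0175,0.007,0.001]],"twist":[[-0.008,-0.035,0.003],[-0.008,-0.035,0.003],[-0.008,-0.035,0.003],[0,-0.035,0],[0,-0.03,0]],"fingers":[-0.3,-0.3,-0.3,-0.3,-0.3]}'
python3 -c "
from h import *
plan(t2w(-38,-10,40),100.6,3)
w=get_image('wrist');save('w17',w['image'])"
```

```text
clock: 12.9
ee_pos: [598.3, -83.1, 83.4]
tool_rot: [-0.45, 0.454, 0.545, -0.543]
ft_force: [-0.1, 0.3, 0.4]
grip_width: 0.652
t 12.9 p [598.3 -83.1  83.4] tile [-38.4 -10.1  58.3] hd 100.54 tilt [-0.001 -1.    -0.006] F [-0.1  0.3  0.4] g 0.652 q [-0.16  0.49  1.7   0.    0.95 -1.91]
dist 18.3 dh 0.1
slide [[0.0001, 0.0061, 0.0001], [0.0001, 0.0061, 0.0001], [0.0001, 0.0061, 0.0001]]
twist y per row -0.0003
```

View pics/w17.png

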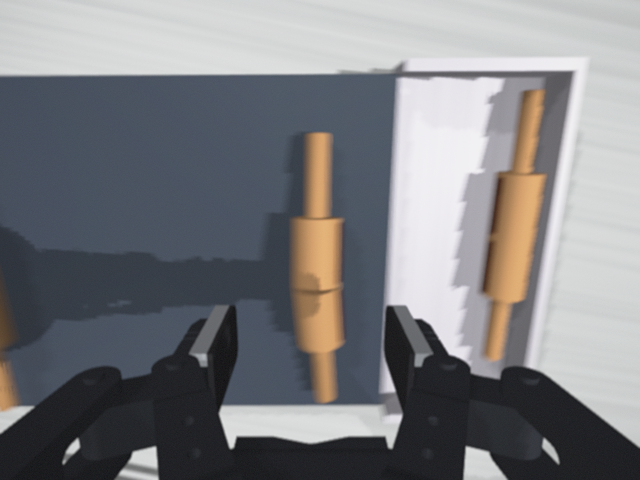

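```bash
python3 -m crank '{"slide":[[0,0.015,0],[0,0.015,0],[0,0.01,0],[0,0.006,0],[0,0.002,0]],"twist":[[0.003,0,0],[0.003,0,0],[0,0,0],[0,0,0],[0,0,0]],"fingers":[-0.3,-0.3,-0.3,-0.3,-0.3]}'
python3 -c "
from h import *
plan(t2w(-38,-10,4),100.6,1)
w=get_image('wrist');save('w18',w['image'])"
```

```text
clock: 13.45
ee_pos: [596.7, -80.4, 28.8]
tool_rot: [0.453, -0.45, -0.543, 0.546]
ft_force: [-0.2, -0.8, 0.3]
grip_width: 0.649
t 13.45 p [596.7 -80.4  28.8] tile [-35.3  -9.    3.7] hd 100.7 tilt [ 0.001 -1.     0.006] F [-0.2 -0.8  0.3] g 0.649 q [-0.15  0.55  1.75 -0.    0.85 -1.91]
dist 2.9 dh -0.1
slide [[-0.0027, -0.0003, -0.001]]
twist y per row 0.0018
```

View pics/w18.png

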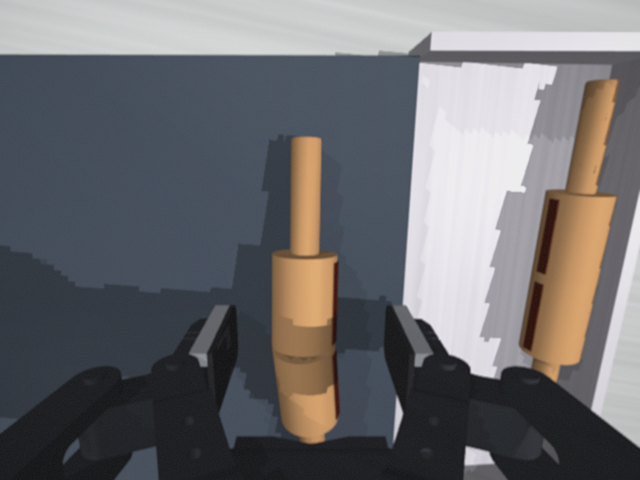

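```bash
python3 -m crank '{"slide":[[-0.002,0,-0.001],[0,0,0],[0,0,0],[0,0,0],[0,0,0]],"twist":[[0,0,0],[0,0,0],[0,0,0],[0,0,0],[0,0,0]],"fingers":[0.1,0.4,0.8,0.8,0.8]}' 30
python3 -m crank '{"slide":[[0,0,0],[0,0,0]],"twist":[[0,0,0],[0,0,0]],"fingers":[0.8,0.8]}' 30
python3 -c "
from h import *
st()
w=get_image('wrist');save('w19',w['image'])"
```

```text
clock: 14.0
ee_pos: [600.3, -83.8, 31.3]
tool_rot: [0.451, -0.452, -0.544, 0.544]
ft_force: [0.3, -0.1, -0.6]
grip_width: 0.247
clock: 14.2
ee_pos: [600.2, -83.7, 31.3]
tool_rot: [0.452, -0.452, -0.544, 0.544]
ft_force: [-0.2, -0.7, 0.7]
grip_width: 0.243
t 14.2 p [600.2 -83.7  31.3] tile [-39.2 -11.8   6.2] hd 100.62 tilt [-0.001 -1.     0.001] F [-0.2 -0.7  0.7] g 0.243 q [-0.16  0.55  1.74 -0.    0.85 -1.91]
```

View pics/w19.png

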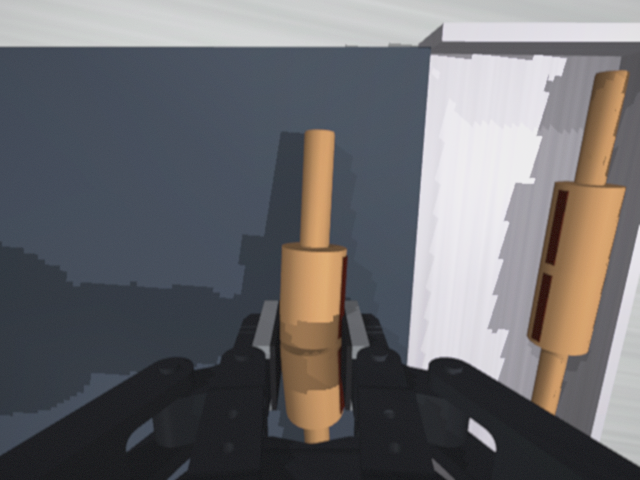

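```bash
python3 -m crank '{"slide":[[0,-0.02,0],[0,-0.04,0],[0,-0.04,0],[0,-0.03,0]],"twist":[[0,0,0],[0,0,0],[0,0,0],[0,0,0]],"fingers":[0.8,0.8,0.8,0.8]}'
python3 -c "
from h import *
plan([479,293,150],94.7,10)
w=get_image('wrist');save('w20',w['image'])"
```

```text
clock: 14.65
ee_pos: [596.5, -82.8, 159.0]
tool_rot: [0.456, -0.447, -0.541, 0.547]
ft_force: [0.2, 0.1, 0.3]
grip_width: 0.247
t 14.65 p [596.5 -82.8 159. ] tile [-37.7  -8.4 133.9] hd 100.63 tilt [ 0.004 -1.     0.015] F [0.2 0.1 0.3] g 0.247 q [-0.16  0.42  1.6  -0.    1.14 -1.91]
dist 393.8 dh -5.9
slide [[0.0391, 0.0011, 0.0046], [0.039, 0.0012, 0.005], [0.039, 0.0012, 0.0054], [0.0389, 0.0012, 0.0058], [0.0389, 0.0012, 0.0062], [0.0388, 0.0012, 0.0066], [0.0387, 0.0012, 0.007], [0.0387, 0.0012, 0.0074], [0.0386, 0.0012, 0.0078], [0.0385, 0.0012, 0.0082]]
twist y per row 0.0104
```

View pics/w20.png

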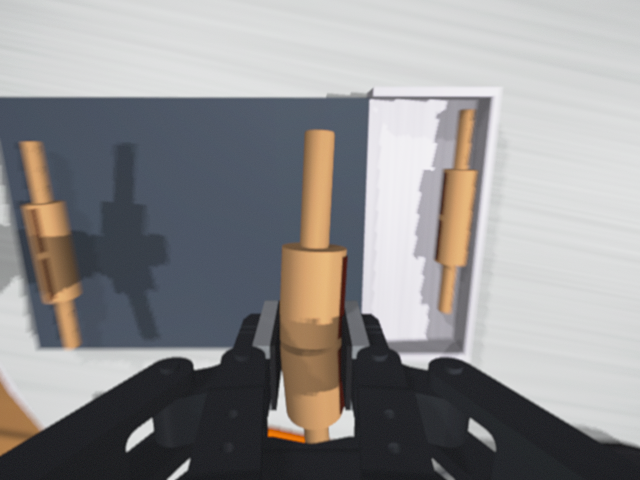

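The bent rung is held and off the tile. Carrying it to the box.

```bash
python3 -m crank '{"slide":[[0.035,0.001,0.0045],[0.039,0.001,0.005],[0.039,0.001,0.005],[0.039,0.001,0.006],[0.039,0.001,0.006]],"twist":[[-0.003,0.01,0],[-0.003,0.01,0],[-0.003,0.01,0],[0,0.01,0],[0,0.01,0]],"fingers":[0.8,0.8,0.8,0.8,0.8]}'
python3 -m crank '{"slide":[[0.039,0.001,0.0065],[0.039,0.001,0.007],[0.035,0.001,0.007],[0.025,0.001,0.007],[0,0,0]],"twist":[[0,0.01,0],[0,0.01,0],[0,0.01,0],[0,0.01,0],[0,0,0]],"fingers":[0.8,0.8,0.8,0.8,0.8]}'
python3 -c "
from h import *
plan([479,293,60],94.7,4)
w=get_image('wrist');save('w21',w['image'])
t=get_image('top');save('t21',cv2.resize(t['image'][200:340,40:230],None,fx=4,fy=4,interpolation=cv2.INTER_CUBIC))"
```

```text
clock: 15.2
ee_pos: [544.0, 101.9, 161.5]
tool_rot: [-0.464, 0.471, 0.533, -0.527]
ft_force: [0.8, -0.3, -0.2]
grip_width: 0.247
clock: 15.7
ee_pos: [496.5, 245.4, 155.6]
tool_rot: [-0.475, 0.48, 0.525, -0.518]
ft_force: [-0.3, -0.3, -1.3]
grip_width: 0.248
t 15.7 p [496.5 245.4 155.6] tile [303.3  29.6 130.5] hd 95.05 tilt [ 0.    -1.    -0.012] F [-0.3 -0.3 -1.3] g 0.248 q [ 0.44  0.34  1.74 -0.    1.05 -1.22]
dist 108.2 dh -0.4
slide [[0.0122, 0.0239, 0.0036], [0.0122, 0.0239, 0.0036], [0.0122, 0.0239, 0.0036], [0.0122, 0.0239, 0.0037]]
twist y per row 0.0015
```

View pics/w21.png

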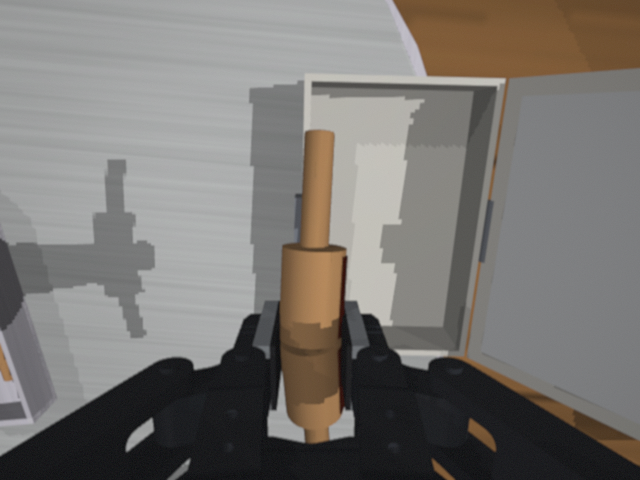

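```bash
python3 -c "
from h import *
w=get_image('wrist')
A,B,Cc=[at_z(w,k,43) for k in ((304,75),(504,79),(462,356))]
print(A,B,Cc,np.linalg.norm(A-B),np.linalg.norm(B-Cc))
print('center',(A+Cc)/2)
v=Cc-B;print(np.degrees(np.arctan2(v[1],v[0])))
"
```

```text
[396.53942426 230.90151587  43.        ] [388.64862565 347.37030133  43.        ] [571.81682177 358.57665902  43.        ] 116.73578152097595 183.51068230477932
center [484.17812301 294.73908745  43.        ]
3.5010317984988344
```

```bash
python3 -m crank '{"slide":[[0.012,0.01,0.0036],[0.012,0.02,0.0036],[0.012,0.024,0.003],[0.009,0.024,0.002],[0,0.008,0]],"twist":[[0.004,0.002,0],[0.004,0.002,0],[0.004,0.002,0],[0,0,0],[0,0,0]],"fingers":[0.8,0.8,0.8,0.8,0.8]}'
python3 -c "
from h import *
plan([481,292,25],94.3,5)
w=get_image('wrist');save('w22',w['image'])"
```

```text
clock: 16.35
ee_pos: [485.1, 284.9, 66.7]
tool_rot: [-0.482, 0.483, 0.518, -0.516]
ft_force: [-0.7, 0.1, 0.4]
grip_width: 0.242
t 16.35 p [485.1 284.9  66.7] tile [344.3  33.6  41.6] hd 93.95 tilt [ 0.    -1.    -0.004] F [-0.7  0.1  0.4] g 0.242 q [ 0.51  0.45  1.82 -0.    0.87 -1.13]
dist 42.5 dh 0.3
slide [[0.0015, 0.0083, 0.0007], [0.0015, 0.0083, 0.0007], [0.0015, 0.0083, 0.0007], [0.0015, 0.0083, 0.0007], [0.0015, 0.0083, 0.0007]]
twist y per row -0.0012
```

View pics/w22.png

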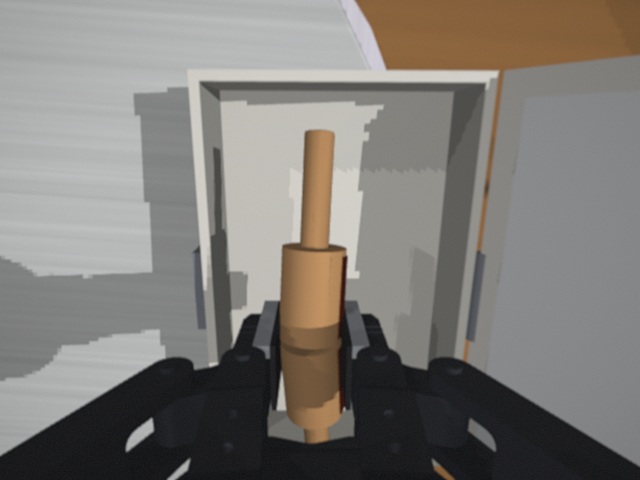

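```bash
python3 -m crank '{"slide":[[0.003,0.012,0.001],[0.003,0.012,0.001],[0.002,0.01,0.001],[0,0.006,0],[0,0.003,0]],"twist":[[0,0,0],[0,0,0],[0,0,0],[0,0,0],[0,0,0]],"fingers":[0.8,0.8,0.8,0.8,0.8]}'
python3 -c "
from h import *
st()"
python3 -m crank '{"slide":[[0,0.003,0],[0,0.002,0]],"twist":[[0,0,0],[0,0,0]],"fingers":[0.8,0.8]}'
python3 -c "
from h import *
st()"
```

```text
clock: 16.9
ee_pos: [483.6, 291.9, 21.8]
tool_rot: [-0.482, 0.485, 0.518, -0.514]
ft_force: [0.3, -0.3, -0.6]
grip_width: 0.245
t 16.9 p [483.6 291.9  21.8] tile [351.4  33.7  -3.3] hd 93.78 tilt [ 0.001 -1.    -0.007] F [ 0.3 -0.3 -0.6] g 0.245 q [ 0.52  0.51  1.86 -0.    0.77 -1.11]
clock: 17.1
ee_pos: [484.0, 291.9, 16.7]
tool_rot: [-0.482, 0.485, 0.518, -0.514]
ft_force: [0.5, -0.0, -0.3]
grip_width: 0.247
t 17.1 p [484.  291.9  16.7] tile [351.3  33.3  -8.4] hd 93.77 tilt [ 0.001 -1.    -0.007] F [ 0.5 -0.  -0.3] g 0.247 q [ 0.52  0.52  1.86 -0.    0.75 -1.11]
```

```bash
python3 -m crank '{"slide":[[0,0.003,0],[0,0,0]],"twist":[[0,0,0],[0,0,0]],"fingers":[0.8,0.8]}'
python3 -m crank '{"slide":[[0,0.002,0],[0,0,0]],"twist":[[0,0,0],[0,0,0]],"fingers":[0.8,0.8]}'
```

```text
clock: 17.3
ee_pos: [484.3, 292.0, 13.7]
tool_rot: [-0.482, 0.485, 0.519, -0.514]
ft_force: [-0.1, 0.2, -0.2]
grip_width: 0.241
clock: 17.5
ee_pos: [484.9, 292.3, 12.5]
tool_rot: [-0.482, 0.485, 0.519, -0.513]
ft_force: [0.7, 0.1, 0.9]
grip_width: 0.242
```

```bash
python3 -m crank '{"slide":[[0,0.002,0],[0,0,0]],"twist":[[0,0,0],[0,0,0]],"fingers":[0.8,0.8]}'
python3 -m crank '{"slide":[[0,0,0],[0,0,0],[0,0,0],[0,0,0]],"twist":[[0,0,0],[0,0,0],[0,0,0],[0,0,0]],"fingers":[0.4,0.3,0.2,0.1]}'
python3 -c "
from h import *
st()
w=get_image('wrist');save('w23',w['image'])"
```

```text
clock: 17.7
ee_pos: [485.4, 292.5, 12.9]
tool_rot: [-0.481, 0.485, 0.52, -0.512]
ft_force: [0.6, 0.4, 0.1]
grip_width: 0.247
clock: 18.1
ee_pos: [485.5, 292.6, 12.6]
tool_rot: [-0.481, 0.485, 0.52, -0.512]
ft_force: [-0.4, 0.4, 0.1]
grip_width: 0.452
t 18.1 p [485.5 292.6  12.6] tile [351.8  31.8 -12.5] hd 93.77 tilt [ 0.003 -1.    -0.012] F [-0.4  0.4  0.1] g 0.452 q [ 0.52  0.52  1.86 -0.    0.74 -1.11]
```

View pics/w23.png

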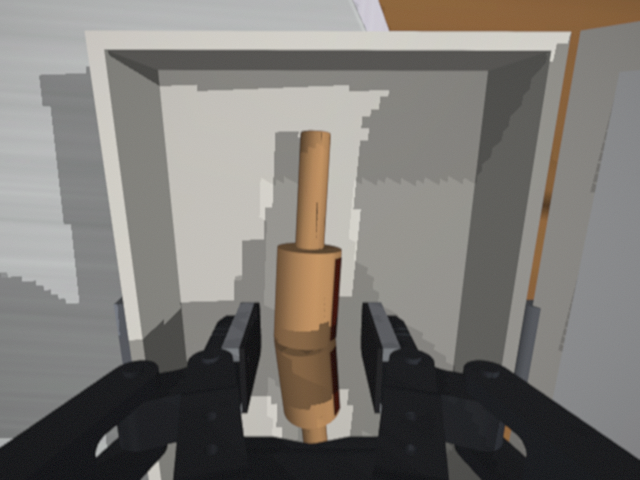

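Released in the middle of the box. Raising straight up.

```bash
python3 -m crank '{"slide":[[0,-0.01,0],[0,-0.025,0],[0,-0.04,0],[0,-0.045,0],[0,-0.03,0]],"twist":[[0,0,0],[-0.003,0,0],[0.006,0,0],[0.005,0,0],[0,0,0]],"fingers":[0.1,0.1,0.1,0.1,-0.2]}'
python3 -c "
from h import *
plan(t2w(-234,-10,150),10.6,14)
w=get_image('wrist');save('w24',w['image'])
w=get_image('side');save('s24',w['image'])"
```

```text
clock: 18.65
ee_pos: [481.3, 290.4, 164.4]
tool_rot: [0.485, -0.482, -0.514, 0.519]
ft_force: [0.5, -0.3, 0.5]
grip_width: 0.592
t 18.65 p [481.3 290.4 164.4] tile [350.4  36.3 139.3] hd 93.77 tilt [-0.002 -1.     0.008] F [ 0.5 -0.3  0.5] g 0.592 q [ 0.52  0.35  1.69  0.    1.1  -1.12]
dist 586.3 dh -83.2
slide [[-0.0411, -0.0007, -0.0082], [-0.04, -0.0008, -0.0124], [-0.0385, -0.0008, -0.0165], [-0.0366, -0.0009, -0.0204], [-0.0343, -0.0009, -0.0241], [-0.0316, -0.0009, -0.0275], [-0.0286, -0.001, -0.0306], [-0.0252, -0.001, -0.0334], [-0.0216, -0.001, -0.0358], [-0.0178, -0.001, -0.0379], [-0.0138, -0.0011, -0.0395], [-0.0096, -0.0011, -0.0407], [-0.0054, -0.0011, -0.0415], [-0.001, -0.0011, -0.0419]]
twist y per row 0.1037
```

View pics/w24.png

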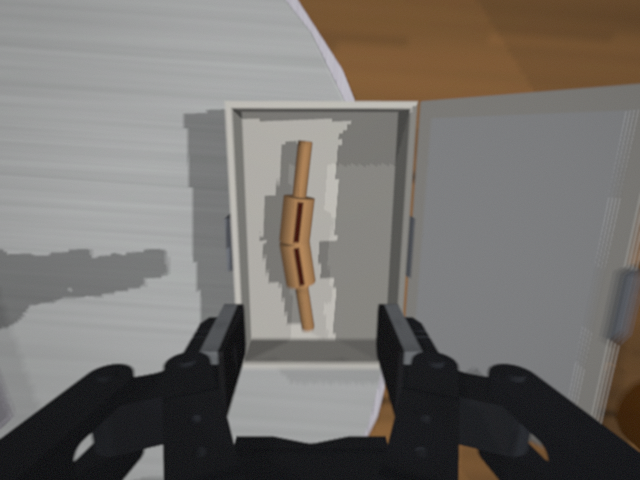

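View pics/s24.png

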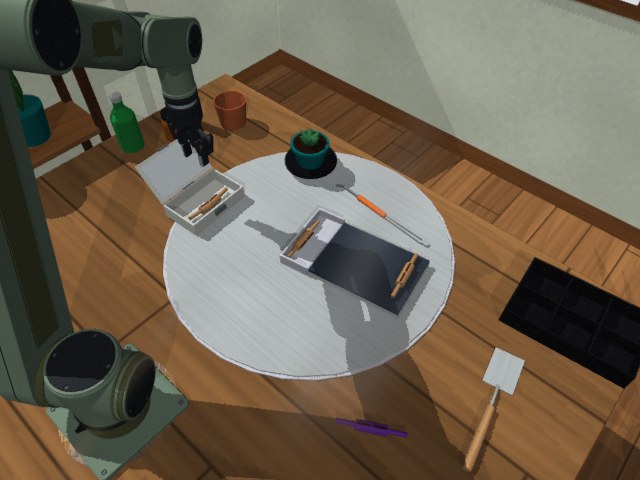

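```bash
python3 -m crank '{"slide":[[-0.041,0,-0.008],[-0.04,0,-0.012],[-0.0385,0,-0.0165],[-0.0365,0,-0.02],[-0.034,0,-0.024]],"twist":[[0,0.104,0],[0,0.104,0],[0,0.104,0],[0,0.104,0],[0,0.104,0]],"fingers":[-0.4,-0.7,-1,-1,-1]}'
python3 -c "
from h import *
plan(t2w(-236,-10,130),10.6,10)"
```

```text
clock: 19.25
ee_pos: [535.2, 88.3, 166.5]
tool_rot: [0.603, -0.6, -0.372, 0.371]
ft_force: [0.3, -0.4, -0.3]
grip_width: 0.999
t 19.25 p [535.2  88.3 166.5] tile [141.7  20.5 141.4] hd 63.41 tilt [ 0.003 -1.     0.002] F [ 0.3 -0.4 -0.3] g 0.999 q [ 0.14  0.32  1.74  0.    1.08 -0.97]
dist 379.1 dh -52.8
slide [[-0.0283, 0.001, -0.0253], [-0.0258, 0.001, -0.0278], [-0.0231, 0.001, -0.03], [-0.0203, 0.001, -0.032], [-0.0173, 0.001, -0.0337], [-0.0141, 0.001, -0.0352], [-0.0108, 0.001, -0.0363], [-0.0074, 0.0011, -0.0372], [-0.0039, 0.0011, -0.0377], [-0.0004, 0.0011, -0.0379]]
twist y per row 0.0922
```

```bash
python3 -m crank '{"slide":[[-0.028,0.001,-0.025],[-0.026,0.001,-0.028],[-0.023,0.001,-0.03],[-0.02,0.001,-0.032],[-0.017,0.001,-0.034]],"twist":[[0,0.092,0],[0,0.092,0],[0,0.092,0],[0,0.092,0],[0,0.092,0]],"fingers":[-1,-1,-1,-1,-1]}'
python3 -c "
from h import *
plan(t2w(-236,-10,110),10.6,5)"
```

```text
clock: 19.75
ee_pos: [582.5, -102.9, 158.5]
tool_rot: [0.675, -0.671, -0.217, 0.219]
ft_force: [0.7, 0.2, -0.6]
grip_width: 1.003
t 19.75 p [ 582.5 -102.9  158.5] tile [-54.9   9.1 133.4] hd 35.86 tilt [-0.001 -1.     0.006] F [ 0.7  0.2 -0.6] g 1.003 q [-0.2   0.4   1.63  0.    1.11 -0.82]
dist 183.6 dh -25.3
slide [[-0.012, 0.0045, -0.0344], [-0.0089, 0.0045, -0.0353], [-0.0058, 0.0045, -0.036], [-0.0026, 0.0045, -0.0364], [0.0006, 0.0045, -0.0364]]
twist y per row 0.0882
```

```bash
python3 -m crank '{"slide":[[-0.012,0.0045,-0.034],[-0.009,0.0045,-0.035],[-0.006,0.0045,-0.036],[-0.0025,0.0045,-0.034],[0,0.0045,-0.02]],"twist":[[0,0.088,0],[0,0.088,0],[0,0.088,0],[0,0.088,0],[0,0.06,0]],"fingers":[-1,-1,-1,-1,-1]}'
python3 -m crank '{"slide":[[0,0,0]],"twist":[[0,0,0]],"fingers":[-1]}'
python3 -c "
from h import *
plan(t2w(-237,-10,55),10.6,5)
p=get_image('wrist');save('w25',p['image'])
for d in models.trace(p,'rung_a')[:4]: 
  X=at_z(p,d['location'],TZ+16); print(d['score'],d['location'],d['region'].sum(), X, w2t(X))
"
```

```text
clock: 20.25
ee_pos: [626.0, -268.1, 131.5]
tool_rot: [0.706, -0.702, -0.065, 0.071]
ft_force: [-0.4, -0.0, 0.3]
grip_width: 1.002
clock: 20.35
ee_pos: [625.5, -270.6, 129.6]
tool_rot: [0.706, -0.701, -0.063, 0.071]
ft_force: [-0.0, 0.4, 0.2]
grip_width: 1.003
t 20.35 p [ 625.5 -270.6  129.6] tile [-227.5   -2.2  104.5] hd 10.85 tilt [-0.01  -1.     0.008] F [-0.   0.4  0.2] g 1.003 q [-0.43  0.56  1.43  0.    1.16 -0.62]
dist 51.0 dh -0.2
slide [[0.0016, 0.0099, -0.002], [0.0016, 0.0099, -0.002], [0.0016, 0.0099, -0.002], [0.0016, 0.0099, -0.002], [0.0016, 0.0099, -0.002]]
twist y per row 0.0009
0.7 [324.9, 226.0] 6333 [ 629.08617166 -250.08241936   41.1       ] [-208.09393211   -9.57057931   16.        ]
```

View pics/w25.png

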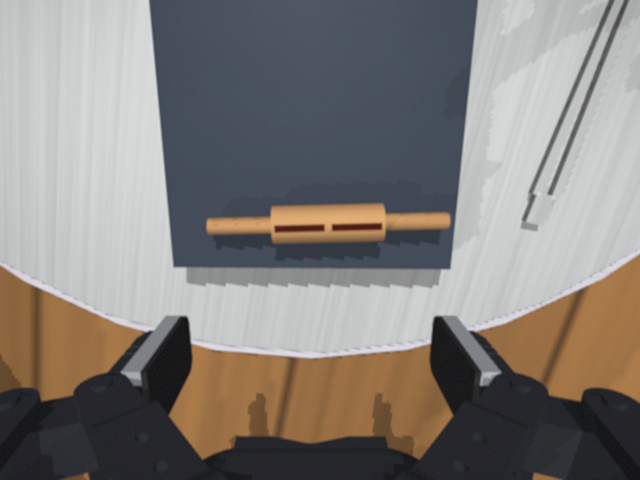

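```bash
python3 -m crank '{"slide":[[0.002,0.01,-0.004],[0.002,0.011,-0.004],[0.002,0.011,-0.003],[0.002,0.011,-0.003],[0,0.005,-0.001]],"twist":[[-0.003,0,-0.004],[-0.003,0,-0.004],[-0.002,0,-0.002],[0,0,0],[0,0,0]],"fingers":[-1,-1,-1,-1,-1]}'
python3 -c "
from h import *
plan(t2w(-239,-10,5),10.6,5)"
```

```text
clock: 20.95
ee_pos: [636.4, -277.1, 79.5]
tool_rot: [0.704, -0.703, -0.071, 0.07]
ft_force: [-0.6, -0.7, -0.4]
grip_width: 1.0
t 20.95 p [ 636.4 -277.1   79.5] tile [-236.   -11.8   54.4] hd 11.4 tilt [ 0.001 -1.     0.001] F [-0.6 -0.7 -0.4] g 1.0 q [-0.43  0.62  1.46  0.    1.06 -0.63]
dist 49.6 dh -0.8
slide [[-0.0004, 0.0099, -0.0006], [-0.0004, 0.0099, -0.0006], [-0.0004, 0.0099, -0.0006], [-0.0004, 0.0099, -0.0006], [-0.0004, 0.0099, -0.0006]]
twist y per row 0.0028
```

```bash
python3 -m crank '{"slide":[[-0.0004,0.012,-0.001],[-0.0004,0.012,-0.001],[-0.0004,0.012,-0.001],[-0.0004,0.008,-0.001],[0,0.004,-0.001]],"twist":[[0,0.003,0],[0,0.003,0],[0,0.003,0],[0,0.003,0],[0,0.003,0]],"fingers":[-1,-1,-1,-1,-1]}'
python3 -c "
from h import *
plan(t2w(-239,-10,-8),10.6,3)
p=get_image('wrist');save('w26',p['image'])"
```

```text
clock: 21.45
ee_pos: [635.2, -282.1, 26.0]
tool_rot: [0.705, -0.703, -0.064, 0.065]
ft_force: [-0.7, 0.3, 1.0]
grip_width: 1.0
t 21.45 p [ 635.2 -282.1   26. ] tile [-240.7   -9.7    0.9] hd 10.5 tilt [-0.    -1.     0.003] F [-0.7  0.3  1. ] g 1.0 q [-0.44  0.67  1.51  0.    0.96 -0.62]
dist 9.1 dh 0.1
slide [[0.0001, 0.003, 0.0006], [0.0001, 0.003, 0.0006], [0.0001, 0.003, 0.0006]]
twist y per row -0.0006
```

View pics/w26.png

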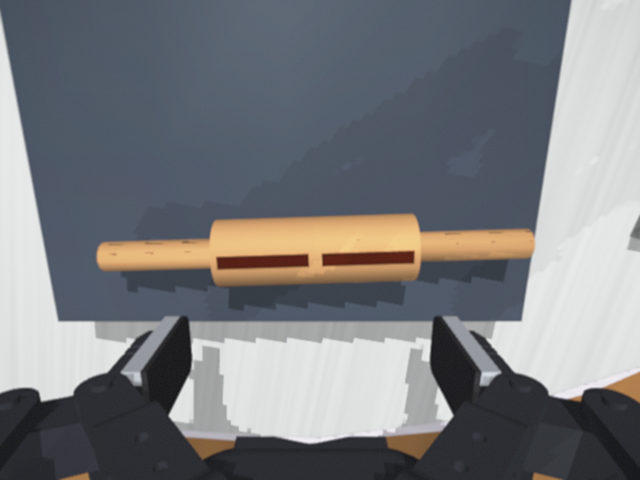

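```bash
python3 -m crank '{"slide":[[0,0.004,0.001],[0,0.003,0.001],[0,0.002,0.001],[0,0,0.005]],"twist":[[0,0,0],[0,0,0],[0,0,0],[0,0,0]],"fingers":[-1,-1,-1,-1]}'
python3 -c "
from h import *
st()"
python3 -m crank '{"slide":[[0,0,0.007],[0,0,0.007],[0,0,0.007],[0,0,0.007]],"twist":[[0,0,0],[0,0,0],[0,0,0],[0,0,0]],"fingers":[-1,-1,-1,-1]}'
python3 -c "
from h import *
st()
p=get_image('wrist');save('w27',p['image'])"
```

```text
clock: 21.9
ee_pos: [634.6, -275.1, 17.2]
tool_rot: [0.705, -0.704, -0.065, 0.064]
ft_force: [0.1, 0.5, 0.4]
grip_width: 1.0
t 21.9 p [ 634.6 -275.1   17.2] tile [-233.7  -10.4   -7.9] hd 10.45 tilt [ 0.002 -1.     0.001] F [0.1 0.5 0.4] g 1.0 q [-0.43  0.67  1.53  0.    0.94 -0.61]
clock: 22.3
ee_pos: [629.2, -244.6, 17.9]
tool_rot: [0.705, -0.704, -0.065, 0.064]
ft_force: [0.0, -0.0, 0.6]
grip_width: 1.005
t 22.3 p [ 629.2 -244.6   17.9] tile [-202.7  -10.7   -7.2] hd 10.45 tilt [ 0.003 -1.     0.001] F [ 0.  -0.   0.6] g 1.005 q [-0.39  0.65  1.57  0.    0.91 -0.57]
```

View pics/w27.png

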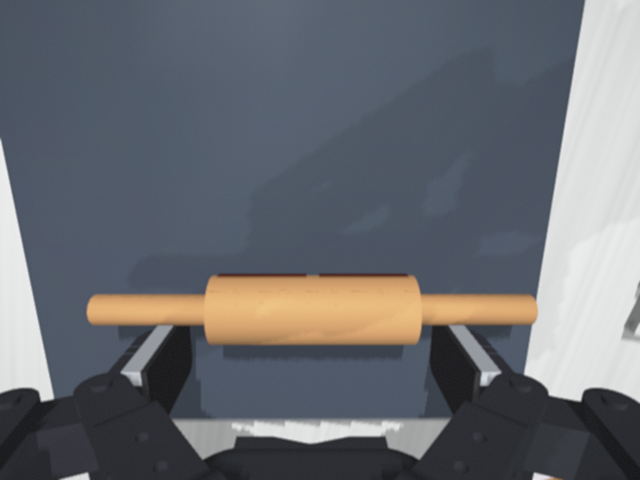

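Rung 3 is rolling level at a quarter turn. Continuing.

```bash
python3 -m crank '{"slide":[[0,0,0.007],[0,0,0.007],[0,0,0.007],[0,0,0.007],[0,0,0.007]],"twist":[[0,0,0],[0,0,0],[0,0,0],[0,0,0],[0,0,0]],"fingers":[-1,-1,-1,-1,-1]}'
python3 -c "
from h import *
st()
p=get_image('wrist');save('w28',p['image'])"
```

```text
clock: 22.85
ee_pos: [622.0, -206.1, 18.0]
tool_rot: [0.705, -0.703, -0.065, 0.064]
ft_force: [-0.4, 0.6, 0.5]
grip_width: 1.0
t 22.85 p [ 622.  -206.1   18. ] tile [-163.6  -10.7   -7.1] hd 10.48 tilt [ 0.002 -1.     0.002] F [-0.4  0.6  0.5] g 1.0 q [-0.34  0.63  1.63  0.    0.89 -0.52]
```

View pics/w28.png

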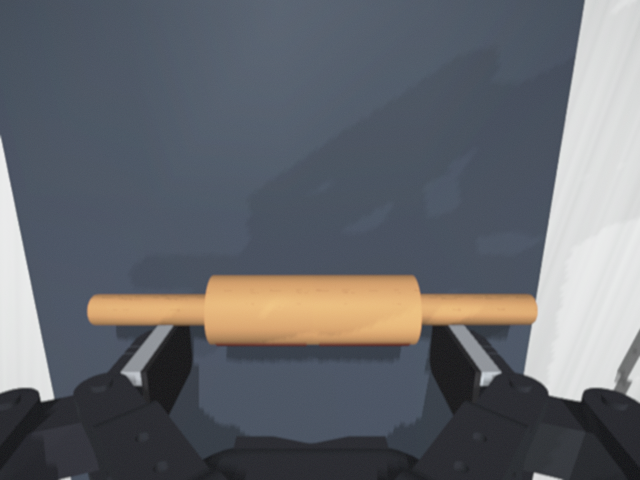

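Rung 3 keeps the same outline and height after more than half a turn, so it is straight too. Rolling it on to the edge.

```bash
python3 -m crank '{"slide":[[0,0,0.008],[0,0,0.008],[0,0,0.008],[0,0,0.008],[0,0,0.008]],"twist":[[0,0,0],[0,0,0],[0,0,0],[0,0,0],[0,0,0]],"fingers":[-1,-1,-1,-1,-1]}'
python3 -m crank '{"slide":[[0,0,0.008],[0,0,0.008],[0,0,0.008],[0,0,0.008],[0,0,0.008]],"twist":[[0,0,0],[0,0,0],[0,0,0],[0,0,0],[0,0,0]],"fingers":[-1,-1,-1,-1,-1]}'
python3 -c "
from h import *
st()
p=get_image('wrist');save('w29',p['image'])"
```

```text
clock: 23.4
ee_pos: [613.9, -162.9, 18.1]
tool_rot: [0.705, -0.703, -0.065, 0.064]
ft_force: [-0.2, -0.1, -0.5]
grip_width: 1.003
clock: 23.9
ee_pos: [605.9, -119.8, 18.3]
tool_rot: [0.705, -0.703, -0.065, 0.064]
ft_force: [-0.2, -0.2, -0.5]
grip_width: 1.002
t 23.9 p [ 605.9 -119.8   18.3] tile [-75.8 -10.8  -6.8] hd 10.48 tilt [ 0.002 -1.     0.003] F [-0.2 -0.2 -0.5] g 1.002 q [-0.22  0.58  1.72  0.    0.83 -0.4 ]
```

View pics/w29.png

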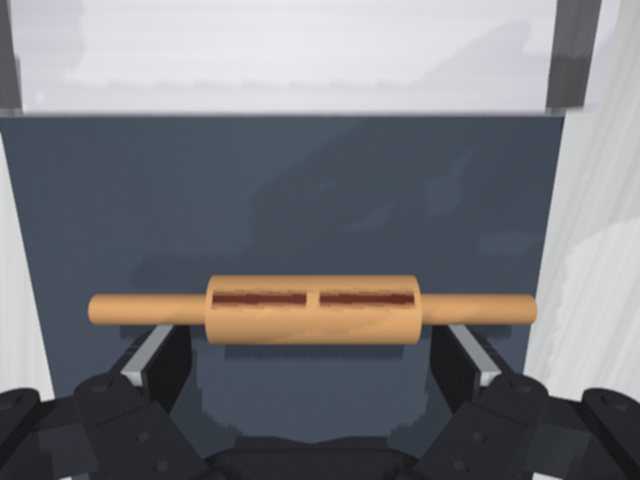

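```bash
python3 -m crank '{"slide":[[0,0,0.008],[0,0,0.008],[0,0,0.008],[0,0,0.008],[0,0,0.008]],"twist":[[0,0,0],[0,0,0],[0,0,0],[0,0,0],[0,0,0]],"fingers":[-1,-1,-1,-1,-1]}'
python3 -m crank '{"slide":[[0,0,0.007],[0,0,0.007],[0,0,0.006],[0,0,0.005],[0,0,0]],"twist":[[0,0,0],[0,0,0],[0,0,0],[0,0,0],[0,0,0]],"fingers":[-1,-1,-1,-1,-1]}'
python3 -c "
from h import *
st()
p=get_image('wrist');save('w30',p['image'])"
```

```text
clock: 24.45
ee_pos: [597.8, -76.5, 18.4]
tool_rot: [0.705, -0.703, -0.065, 0.064]
ft_force: [0.6, 0.2, 0.0]
grip_width: 1.0
clock: 24.95
ee_pos: [592.6, -48.5, 18.6]
tool_rot: [0.705, -0.703, -0.065, 0.065]
ft_force: [0.4, 0.2, -0.6]
grip_width: 1.003
t 24.95 p [592.6 -48.5  18.6] tile [ -3.2 -10.7  -6.5] hd 10.56 tilt [ 0.002 -1.     0.004] F [ 0.4  0.2 -0.6] g 1.003 q [-0.1   0.55  1.78  0.01  0.81 -0.29]
```

View pics/w30.png

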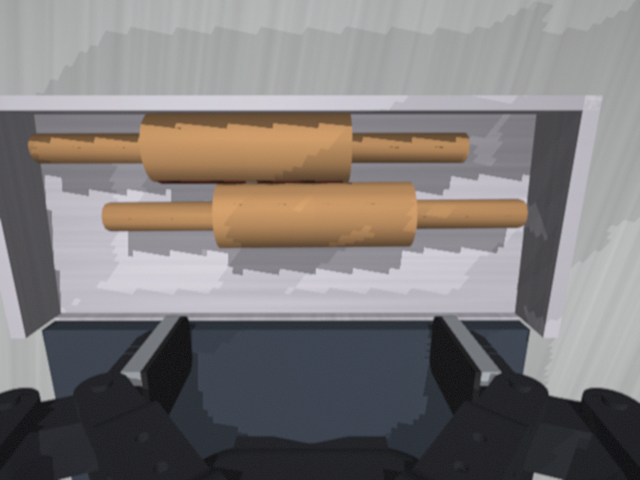

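Both straight rungs lie flat in the trough. Backing off and raising, then a final check.

```bash
python3 -m crank '{"slide":[[0,-0.015,-0.01],[0,-0.03,-0.02],[0,-0.04,-0.02],[0,-0.04,-0.03],[0,-0.04,-0.03]],"twist":[[0,0,0],[0,0,0],[0,0,0],[0,0,0],[0,0,0]],"fingers":[-1,-1,-1,-1,-1]}'
python3 -m crank '{"slide":[[0,0,0],[0,0,0],[0,0,0],[0,0,0],[0,0,0]],"twist":[[0,0,0],[0,0,0],[0,0,0],[0,0,0],[0,0,0]],"fingers":[-1,-1,-1,-1,-1]}'
python3 -c "
from h import *
st()
p=get_image('top');save('t31',p['image'])
p=get_image('side');save('s31',p['image'])"
```

```text
clock: 25.5
ee_pos: [609.1, -157.5, 180.7]
tool_rot: [0.707, -0.701, -0.061, 0.072]
ft_force: [1.0, 0.3, -0.3]
grip_width: 1.002
clock: 26.0
ee_pos: [610.7, -161.2, 183.9]
tool_rot: [0.706, -0.703, -0.062, 0.068]
ft_force: [-0.4, -0.3, 0.1]
grip_width: 0.998
t 26.0 p [ 610.7 -161.2  183.9] tile [-117.3   -7.9  158.8] hd 10.56 tilt [-0.008 -1.     0.005] F [-0.4 -0.3  0.1] g 0.998 q [-0.28  0.44  1.49  0.    1.21 -0.46]
```

View pics/t31.png

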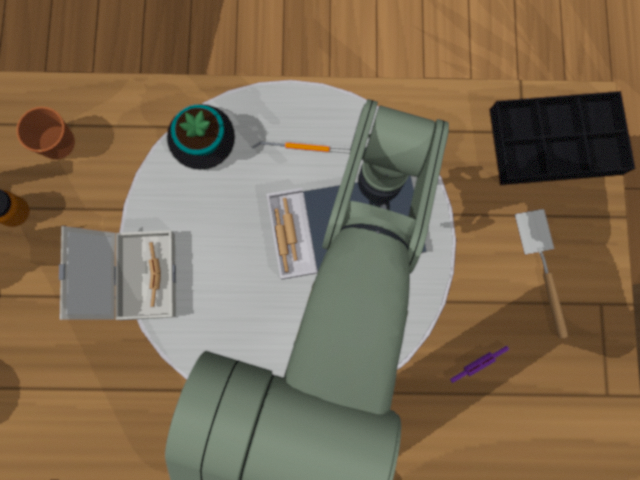

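View pics/s31.png

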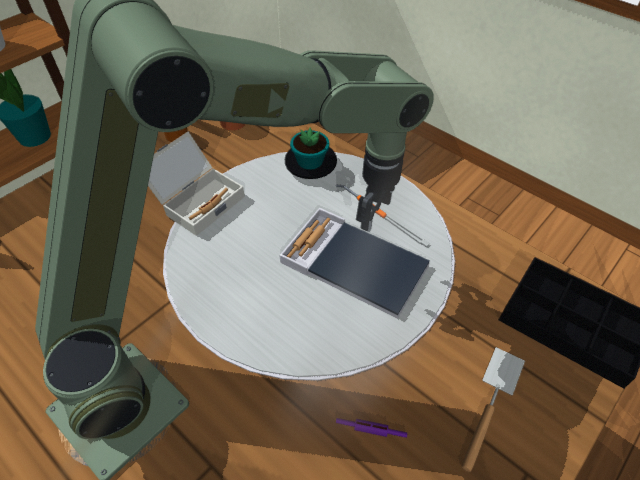

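The top view shows two rungs in the trough at (285,235) and the bent one in the box at (154,273). The pot, tools and purple rung haven't moved, so I'm handing in.

```bash
python3 -c "
from h import *
print(arm.close_job())"
```

```text
the job is handed in; nothing more can be done
None
```

The job is handed in at about 26 s on the robot's clock: both straight rungs lie in the trough and the bent one lies in the white box.

- **First and last rung (straight):** I pushed each on both tenons for more than half a turn. Both kept their outline and height, so I rolled them on over the edge without lifting them.
- **Middle rung (bent):** its middle lifted at a quarter turn, then it flopped over. My last 11 mm push sent it farther than I meant. It rolled on by itself and came to rest arched up about 38 mm short of the trough edge. I picked it up there and laid it in the box, before testing the last rung, because it was blocking the way.
- **Last checks:** the top and side pictures show the two rungs lying in the trough and the bent one flat in the box. The pot, tweezers, root pick and purple look-alike look unmoved, though the arm partly covered the tweezers in the top picture. The gripper was open and about 160 mm above the tile.
- **Forces:** wrist readings stayed near zero, apart from one unexplained 8 N reading while lowering behind the middle rung. The pictures showed nothing had moved.

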